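# Fit a brake pad into its spring-clipped bracket

### The job

Fit the new brake pad (thick red-brown lining) into the caliper bracket on the blue plate: lining upwards, slide its two ears down the slots between the brass spring clips until both ears are fully home and the pad sits flat, then let go. Push by feel and gently, with no more than about 40 newtons and no knocking or dropping, so that the clips are not bent, and leave the worn pad and everything else on the bench where they are.

Things in the scene. Friction and masses are not known exactly. Their poses are not given: they have to be found in the camera images.
- pad: New brake pad lying lining up. Steel plate 48 (x) x 82 (y) x 6 mm with an ear at each y end (108 mm over the ears); on it a red-brown lining, also 48 mm wide, 74 long, 12 thick, split by a narrow groove: 18 mm high in all. About 0.26 kg. Origin: centre of the underside; z up through the lining. Fits either way round. Grip it across its 48 mm width (x), low down.
- ear_a (a point): Underside of the pad's ear at its +y end, 50 mm from the pad's origin. Each ear is 18 mm wide (x), 6 mm thick, and reaches from 41 to 54 mm from the pad's middle in y.
- ear_b (a point): Underside of the pad's ear at its -y end, 50 mm from the pad's origin.
- bracket: Dark iron bracket fixed to the bench on a blue plate 100 (x) x 160 (y) x 12 mm. Origin: centre of the plate's underside, z up. Two towers at |y| 44 to 71 mm, 52 mm wide in x; each has a slot 20 mm wide in x, open at the top and towards the other tower. Between the towers it is open down to the plate but for a 24 mm high bar at x 33 to 47 mm, so fingers can stand beside the pad.
- seat (a point): Midway between the two slots at the height of their floors (36 mm above the bench), axes as the bracket's. The pad's origin comes here when fully home, its y along this y. The slots' side walls rise 24 mm above the floors, their top inner edges rounded with a 4 mm radius; the outer walls (|y| 64 to 71 mm) rise 30 mm. Reaching the floors is felt as a hard stop.
- clip_left (a joint): Brass leaf clip, 14 mm wide, in the +y slot. Value: how far the ear pushes it outwards in y (m), 0 free, about 0.0037 with the pad home, at most 0.007. Spring: 6.4 N preload plus 2 N per mm. Its face slopes in from |y| 57 mm at 27 mm above the slot floor to 52 mm at 12 mm, then gently to 50.2 mm at the floor.
- clip_right (a joint): The same clip in the -y slot, pushed outwards towards -y. The pad's weight does not overcome the clips: expect some 10 to 15 N of resistance at first, growing to about 18 to 25 N just above the slot floors, then the hard stop on the floors. Left part way, the pad is held there by friction.
- old_pad: Worn brake pad, not to be used: copper-brown plate of the same outline with only 3 mm of black lining (9 mm high in all). Origin: centre of its underside.
- tumbler: Steel travel tumbler with black bands, 80 mm wide, 150 mm tall; leave alone. Origin: centre of its underside.
- wrench: Loose wrench at the far left; leave alone.
- brush: Loose brush at the right; leave alone.
- grease: Short metal can, 68 mm wide, 75 mm tall; leave alone. Origin: centre of its underside.
- disc: Loose black grinding disc, 114 mm across, at the left; leave alone. Origin: centre of its underside.
- hammer: Loose hammer at the far right; leave alone.
Mind the look-alikes: they are no part of the job. What is shaped like the pad but green is not meant.

How it is judged:
By the outcome, as a careful person would: the job done as asked, in the order asked, and still so for the second after the job is handed in, with the robot touching nothing.
It also fails if it takes over 51 s, if anything falls off the work surface, if the arm or the gripper's body presses on something with over 40 N, if the wrist force passes 120 N, or if a joint passes its speed limit or range.

### The arm

A 6-joint arm with a two-finger parallel gripper is mounted at the origin on the work surface. World frame = base frame: x ahead of the robot, y to its left, z up, the work surface at z = 0. Lengths are in m, angles in rad, forces in N, time in s.
With the tool pointing down it reaches from about 0.275 to 0.85 m from the base axis. Payload 5.2 kg.
Tool frame: the origin (TCP) lies midway between the tips of the shut fingers; the grasp point (between the pads) lies 19 mm behind it; x points along the fingers, y is the direction in which the jaws open and shut, and the axes are right-handed (so a half turn about x gives the same grasp; the last joint's range is limited). The gripper opens to 85 mm and grips with 20 to 120 N. Pads are 22 mm wide; open, the fingers measure 114 mm over their backs; the gripper's body (76 mm by 85 mm) begins 54 mm behind the grasp point. The pads swing forward as they close: fully open they stand 13 mm farther back than shut.
Start: joints at [0.961, 0.259, 1.535, -0, 1.348, -0.203], TCP at [0.218, 0.505, 0.192] pointing down, gripper open.
Joint ranges: [-3.14, 3.14], [-0.91, 2.08], [0.19, 2.58], [-1.22, 4.36], [0.22, 2.71], [-3.12, 3.12]. Speed limits (rad/s): [2.57, 2.57, 3.14, 3.14, 3.14, 3.14].

### API

Orientations are given as [roll, pitch, yaw] about the fixed x, y, z axes, in that order (R = Rz(yaw) Ry(pitch) Rx(roll)).
In Python, from station import r gives the robot as it stands.
- The arm moves only by the tool play_rows, never from a script. Its argument "motion" is text: rows parted by semicolons, each of 7 numbers parted by spaces: the turn, a rotation vector about the world's x, y, z in rad, then the shift along the world's x, y, z in m, then the opening, from 0 (shut) to 1 (fully open). A call has exactly 5 rows; each row is the pose to reach, as a shift and turn from the pose measured when the call began; what a row does not reach only later rows make up. A row lasts 1/10 s, in which the tool goes at most 50 mm and 8.59 degrees, less where a joint would pass 70% of its speed; a pose out of reach is approached as far as the arm can. A call with a gripper value outside its range is refused whole. The fingers move at their own pace and stop on an object; "squeeze" is the grip in N (left out, the last holds). Time passes only in rows, so rows that repeat a pose let the fingers close, or fill a call up. It gives the time, the measured TCP pose, the force and the opening at its end, in the units of the state.
- r.read_state(): the state, without advancing time (a new reading comes with each control period).
- r.read_camera(name): name is "side" or "top"; returns the picture (420x560x3 uint8, blue, green, red); there is no depth.
- r.camera_info(name): a dict with "camera_matrix" (3x3 intrinsics, pixels), "R" (3x3) and "t" (3): a world point X has camera coordinates R X + t. Camera axes: x right, y down, z forward; pixel columns grow to the right and rows downward; lengths in m; the calibration is good to about 2 mm. A picture is of the moment at which its call begins. camera_info takes no time and is no camera call.
- r.sign_off(): hands the job in, once; it reports no verdict.
The state is a dict: "t": time; "joints": joint angles; "qvel": joint speeds; "joint_torque": joint torques, N m; "tool_pos": TCP position; "orientation": TCP orientation; "contact_force": force on the tool from outside, world axes, zero at the start; "ft_torque": the same for the moment, N m; "grip_width": finger opening in m.
Only numpy, scipy, OpenCV 4.12 (cv2) and the standard library are available. Lean on these libraries where they do the work, as an engineer would, in place of code of your own. Each camera call takes 0.05 s, during which the arm holds its last target.

## Working session

There is one attempt and no reset: what is moved stays moved. The work goes in short steps, Python scripts to look and compute and a tool call to move; the robot and the scene stay as the last step left them, time stands still between calls to the robot, and variables do not carry over. Pictures are saved under pics/ and viewed, and the job is handed in when it is done.

Besides the shell and the picture viewer there is one more tool, called after "Request:" as name(argument=value, ...) on one line, values as JSON. play_rows: Moves the arm, as the interface text tells. Its arguments: {"type":"object","properties":{"motion":{"type":"string"},"squeeze":{"type":"number"}},"required":["motion"]}

```bash
mkdir -p pics; ls
python3 - <<'E'
from station import r
import cv2,json
s=r.read_state()
for k,v in s.items(): print(k,v)
for n in("top","side"):
    cv2.imwrite(f"pics/{n}0.png",r.read_camera(n))
    c=r.camera_info(n); print(n,c)
E
```

```text
pics
t 0.0
joints [ 9.61196824e-01  2.59333393e-01  1.53609217e+00 -1.17063072e-05
  1.34798057e+00 -2.02792339e-01]
qvel [-0.00202835 -0.00035677  0.00041657 -0.00128265  0.00171995  0.00029228]
joint_torque [-5.22318678e-04 -4.46027148e+01 -2.90567708e+01 -7.58882998e-04
  1.16395604e-02  3.74251414e-06]
tool_pos [0.21725405 0.50462434 0.19107627]
orientation [-1.76729575  1.56898281 -2.17410032]
contact_force [-0.21340108 -0.62470365  0.46583406]
ft_torque [ 0.00655859 -0.02717826  0.02802733]
grip_width 0.08509504295734954
top {'camera_matrix': array([[400.48331904,   0.        , 280.98944889],
       [  0.        , 400.48331904, 203.09328108],
       [  0.        ,   0.        ,   1.        ]]), 'R': array([[-0.00216694, -0.99999397, -0.002712  ],
       [-0.99469795,  0.00243429, -0.10281079],
       [ 0.10281678,  0.00247484, -0.99469723]]), 't': array([0.02735332, 0.5598228 , 1.02268837])}
side {'camera_matrix': array([[525.21705666,   0.        , 288.39508948],
       [  0.        , 525.21705666, 202.43473143],
       [  0.        ,   0.        ,   1.        ]]), 'R': array([[ 0.86747951,  0.49725379, -0.01476359],
       [ 0.26006363, -0.47859105, -0.83864028],
       [-0.42408278,  0.72366378, -0.54448556]]), 't': array([-0.51303359, -0.08862476,  1.96241649])}
```

View pics/top0.png

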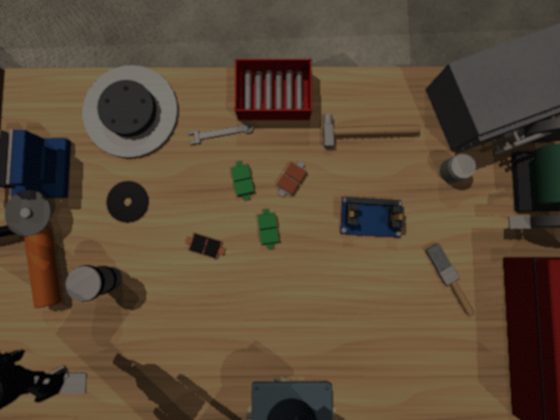

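View pics/side0.png

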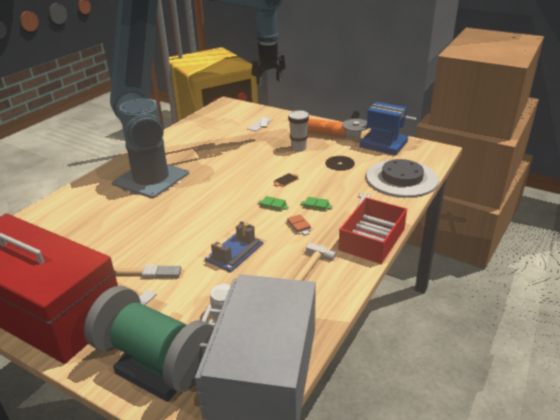

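The top view shows the new pad at about (291,179), the bracket at (371,217), green decoys at (243,180) and (268,228), and the worn pad at (206,245). I'll zoom in next.

Run:
```python
import cv2,numpy as np
t=cv2.imread("pics/top0.png"); s=cv2.imread("pics/side0.png")
def z(im,x0,y0,w,h,k):
    c=im[y0:y0+h,x0:x0+w].astype(float)/255
    return cv2.resize((np.clip(c**0.6,0,1)*255).astype(np.uint8),None,fx=k,fy=k,interpolation=cv2.INTER_CUBIC)
a=z(t,265,155,50,50,8); b=z(t,330,185,85,62,8)
cv2.imwrite("pics/zt_pad.png",a); cv2.imwrite("pics/zt_br.png",b)
cv2.imwrite("pics/zs.png",z(s,195,195,130,80,6))
hsv=cv2.cvtColor(t,cv2.COLOR_BGR2HSV)
print(hsv[175:184,285:300:3].tolist()[4]); print(hsv[217,360:385:4].tolist(), hsv[160:165,300].tolist())
```

```text
[[8, 171, 97], [8, 169, 98], [8, 133, 96], [9, 111, 76], [8, 165, 91]]
[[107, 176, 68], [107, 171, 70], [107, 173, 68], [108, 168, 70], [108, 170, 69], [108, 174, 60], [107, 178, 56]] [[18, 92, 114], [16, 63, 110], [12, 35, 109], [14, 25, 110], [14, 30, 111]]
```

View pics/zt_pad.png

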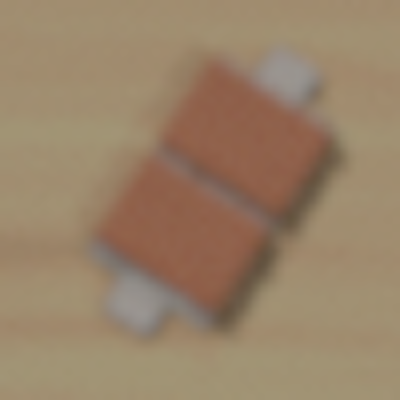

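View pics/zt_br.png

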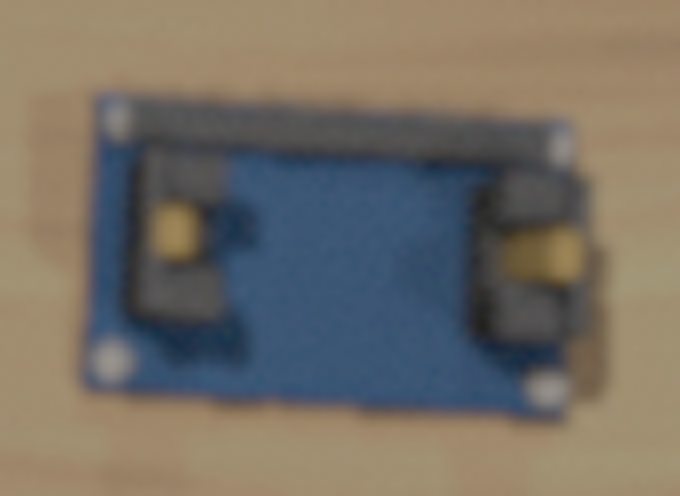

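View pics/zs.png

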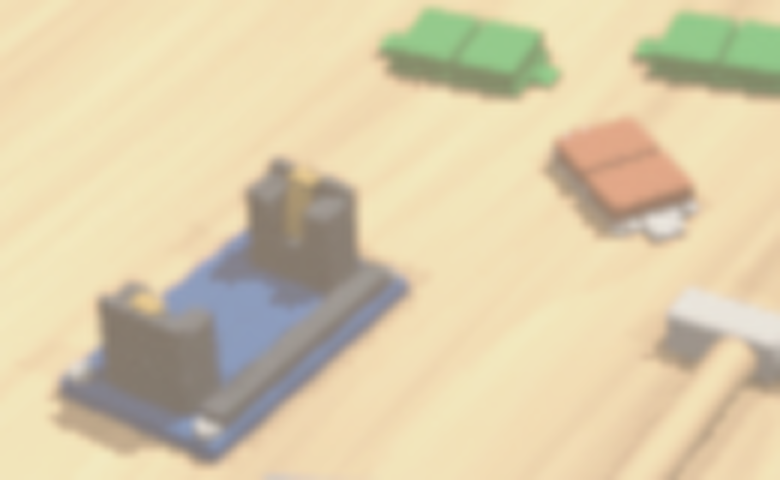

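```bash
cat > h.py <<'E'
import numpy as np,cv2
from station import r
from scipy.spatial.transform import Rotation as Ro
def cam(n):
    c=r.camera_info(n); return c["camera_matrix"],c["R"],c["t"]
def ray(n,uv,z):
    K,R,t=cam(n); uv=np.atleast_2d(uv).astype(float)
    d=np.c_[uv,np.ones(len(uv))]@np.linalg.inv(K).T@R
    C=-R.T@t
    return C+d*((z-C[2])/d[:,2])[:,None]
def proj(n,X):
    K,R,t=cam(n); p=(np.atleast_2d(X)@R.T+t)@K.T; return p[:,:2]/p[:,2:]
def lining(im,box,z,n="top"):
    hsv=cv2.cvtColor(im,cv2.COLOR_BGR2HSV); x0,y0,x1,y1=box
    m=cv2.inRange(hsv,(0,125,50),(12,255,255)); k=np.zeros_like(m);k[y0:y1,x0:x1]=1; m*=k
    m=cv2.morphologyEx(m,cv2.MORPH_CLOSE,np.ones((5,5)))
    c=max(cv2.findContours(m,cv2.RETR_EXTERNAL,cv2.CHAIN_APPROX_NONE)[0],key=cv2.contourArea)
    P=ray(n,c[:,0],z)[:,:2]
    return cv2.minAreaRect((P*1000).astype(np.float32)), cv2.contourArea(c)
def tool():
    s=r.read_state(); R=Ro.from_euler("xyz",s["orientation"]).as_matrix(); return s,R
E
python3 - <<'E'
from h import *
t=cv2.imread("pics/top0.png"); sd=cv2.imread("pics/side0.png")
print("lining top",lining(t,(265,155,315,205),0.018))
print("lining side",lining(sd,(280,205,325,240),0.018,"side"))
hsv=cv2.cvtColor(t,cv2.COLOR_BGR2HSV)
m=cv2.inRange(hsv,(100,110,30),(115,255,255)); k=np.zeros_like(m);k[190:245,335:410]=1;m*=k
ys,xs=np.nonzero(m); 
P=ray("top",np.c_[xs,ys],0.012)[:,:2]*1000
print("plate",cv2.minAreaRect(P.astype(np.float32)))
# manual corners from zoom (x/8+330 ...)
zc=np.array([[97,95],[578,120],[565,422],[85,385]])/8.0+[330,185]-0.4
print(ray("top",zc,0.012).round(4))
s,R=tool(); print(R.round(4), s["tool_pos"])
E
```

```text
lining top (((629.28564453125, -1.774322509765625), (51.3469352722168, 72.67733764648438), 56.27145767211914), 468.5)
lining side (((631.026611328125, -4.576625823974609), (48.837135314941406, 76.1722183227539), 55.12720489501953), 181.0)
plate ((517.7781372070312, -211.2091827392578), (152.7495574951172, 81.55803680419922), 86.8623046875)
[[ 0.579  -0.1362  0.012 ]
 [ 0.5702 -0.2964  0.012 ]
 [ 0.4698 -0.2888  0.012 ]
 [ 0.4824 -0.1305  0.012 ]]
[[-1.000e-03  3.957e-01  9.184e-01]
 [-1.400e-03  9.184e-01 -3.957e-01]
 [-1.000e+00 -1.700e-03 -4.000e-04]] [0.21727757 0.50467418 0.19113924]
```

```bash
cat > edge.py <<'E'
from h import *
def edge(g,p,q,n=40,half=4,trim=0.12,sign=None):
    # sub-pixel gradient peak along normals of segment p-q; returns points
    p=np.array(p,float);q=np.array(q,float);d=(q-p)/np.linalg.norm(q-p);nn=np.array([-d[1],d[0]])
    s=np.linspace(-half,half,8*half+1);out=[]
    for a in np.linspace(trim,1-trim,n):
        c=p+a*(q-p);X=c+s[:,None]*nn
        v=cv2.remap(g,X[:,0].astype(np.float32)[None],X[:,1].astype(np.float32)[None],cv2.INTER_CUBIC)[0]
        w=np.gradient(cv2.GaussianBlur(v[None],(1,1),0)[0]); w=np.convolve(w,np.ones(5)/5,'same')
        w=np.abs(w) if sign is None else np.maximum(sign*w,0)
        i=np.argmax(w[4:-4])+4; k=slice(max(i-5,0),i+6)
        out.append(c+nn*np.sum(s[k]*w[k])/np.sum(w[k]))
    return np.array(out)
def line(P):
    P=P.astype(np.float32)
    for _ in range(3):
        vx,vy,x0,y0=cv2.fitLine(P,cv2.DIST_HUBER,0,0.01,0.001).ravel()
        r_=np.abs((P-[x0,y0])@np.array([-vy,vx])); 
        P=P[r_<=max(2.5*np.median(r_),0.0002)]
    return np.array([x0,y0]),np.array([vx,vy]),np.std((P-[x0,y0])@np.array([-vy,vx])),len(P)
def isect(a,b):
    A=np.c_[a[1],-b[1]]; k=np.linalg.solve(A,b[0]-a[0]); return a[0]+k[0]*a[1]
E
python3 - <<'E'
from edge import *
t=cv2.imread("pics/top0.png").astype(np.float32)
g=t[:,:,2]  # red: wood bright, blue plate dark
zc=np.array([[97,95],[578,120],[565,422],[85,385]])/8.0+[330,185]-0.44
L=[]
for i in range(4):
    E=edge(g,zc[i],zc[(i+1)%4]); W=ray("top",E,0.012)[:,:2]
    l=line(W);L.append(l); print(i,l, np.degrees(np.arctan2(l[1][1],l[1][0])))
C=np.array([isect(L[i-1],L[i]) for i in range(4)]);print(C.round(4),C.mean(0), [np.linalg.norm(C[i]-C[i-1]) for i in range(4)])
# pad lining: edges
hs=cv2.cvtColor(t.astype(np.uint8),cv2.COLOR_BGR2HSV)
z=np.array([[208,58],[330,125],[212,322],[92,240]])/8+[265,155]-0.44
sat=hs[:,:,1].astype(np.float32)
L=[]
for i in range(4):
    E=edge(sat,z[i],z[(i+1)%4],half=3); W=ray("top",E,0.018)[:,:2]
    l=line(W);L.append(l); print(i,l, np.degrees(np.arctan2(l[1][1],l[1][0])))
C=np.array([isect(L[i-1],L[i]) for i in range(4)]);print(C.round(4),C.mean(0), [np.linalg.norm(C[i]-C[i-1]) for i in range(4)])
# ears, plate top z=.006 ; ear centers from zoom
e=np.array([[287,78],[137,303]])/8+[265,155]-0.44
W=ray("top",e,0.006);print(W,W.mean(0),np.linalg.norm(W[0]-W[1]),np.degrees(np.arctan2(*(W[0]-W[1])[[1,0]])))
E
```

```text
0 (array([ 0.57482404, -0.21813166], dtype=float32), array([0.06875423, 0.99763364], dtype=float32), np.float32(0.00044582158), 40) 86.057556
1 (array([ 0.52508014, -0.29601884], dtype=float32), array([ 0.98541236, -0.17018355], dtype=float32), np.float32(0.0004981501), 17) -9.798492
2 (array([ 0.47478417, -0.21163245], dtype=float32), array([0.05872215, 0.9982744 ], dtype=float32), np.float32(0.00022166647), 25) 86.63353
3 (array([ 0.5361001 , -0.13319413], dtype=float32), array([ 0.99754584, -0.07001602], dtype=float32), np.float32(6.7396446e-05), 18) -4.0149074
[[ 0.5805 -0.1363]
 [ 0.5689 -0.3036]
 [ 0.4704 -0.2866]
 [ 0.4796 -0.1292]] [ 0.5248512 -0.2139256] [np.float32(0.10107984), np.float32(0.16768146), np.float32(0.10001735), np.float32(0.15761255)]
0 (array([ 0.66082174, -0.01843473], dtype=float32), array([0.5099903 , 0.86018014], dtype=float32), np.float32(0.00016628073), 29) 59.336815
1 (array([ 0.6146014 , -0.02250906], dtype=float32), array([ 0.8327072 , -0.55371356], dtype=float32), np.float32(0.0006934138), 32) -33.62215
2 (array([0.5942917 , 0.01202099], dtype=float32), array([0.5276565 , 0.84945786], dtype=float32), np.float32(9.168726e-05), 29) 58.15275
3 (array([0.64852643, 0.01501958], dtype=float32), array([ 0.84207046, -0.5393675 ], dtype=float32), np.float32(0.000405807), 31) -32.640594
[[ 6.718e-01  1.000e-04]
 [ 6.460e-01 -4.340e-02]
 [ 5.850e-01 -2.900e-03]
 [ 6.111e-01  3.900e-02]] [ 0.6284857  -0.00178448] [np.float32(0.072146215), np.float32(0.0505763), np.float32(0.07321952), np.float32(0.049296588)]
[[ 0.66778433 -0.02680777  0.006     ]
 [ 0.59107622  0.0241849   0.006     ]] [ 0.62943027 -0.00131144  0.006     ] 0.09211073214016355 -33.614466599794724
```

Pad centre is about (0.629, -0.002), with its long axis at -32.7°. The bracket is at about (0.525, -0.213), yaw about -3.75°. I'll move towards the pad.

Request:
play_rows(motion="0 0 -0.03 0.02 -0.025 0.01 1; 0 0 -0.06 0.05 -0.06 0.02 1; 0 0 -0.1 0.08 -0.1 0.03 1; 0 0 -0.13 0.11 -0.135 0.03 1; 0 0 -0.164 0.14 -0.172 0.03 1", squeeze=80)

```text
t: 0.6
tool_pos: [0.3581, 0.3313, 0.2213]
orientation: [-1.647, 1.57, -2.218]
contact_force: [1.5, 0.7, 0.6]
grip_width: 0.0855
```

Request:
play_rows(motion="0 0 0 0.03 -0.037 0 1; 0 0 0 0.06 -0.074 0 1; 0 0 0 0.09 -0.11 0 1; 0 0 0 0.12 -0.147 0 1; 0 0 0 0.15 -0.184 0 1")

```text
t: 1.1
tool_pos: [0.5088, 0.1455, 0.221]
orientation: [-2.03, 1.569, -2.601]
contact_force: [0.3, 1.2, 0.1]
grip_width: 0.0854
```

Request:
play_rows(motion="0 0 0 0.03 -0.037 0 1; 0 0 0 0.06 -0.074 -0.01 1; 0 0 0 0.09 -0.11 -0.04 1; 0 0 0 0.12 -0.147 -0.07 1; 0 0 0 0.12 -0.147 -0.1 1")

```text
t: 1.6
tool_pos: [0.6322, -0.0059, 0.1205]
orientation: [-0.22, 1.567, -0.795]
contact_force: [0.1, 1.4, -0.5]
grip_width: 0.085
```

Run:
```python
from h import *
for n in("top","side"): cv2.imwrite(f"pics/{n}1.png",r.read_camera(n))
s,R=tool();print(s["t"],s["tool_pos"],R.round(4),np.degrees(np.arctan2(R[1,1],R[0,1])))
print(proj("top",[s["tool_pos"],s["tool_pos"]+R[:,1]*.0425-R[:,0]*.013,s["tool_pos"]-R[:,1]*.0425-R[:,0]*.013]),proj("side",[s["tool_pos"],s["tool_pos"]+R[:,1]*.0425-R[:,0]*.013,s["tool_pos"]-R[:,1]*.0425-R[:,0]*.013]))
def z(im,x0,y0,w,h,k):
    c=im[y0:y0+h,x0:x0+w].astype(float)/255
    return cv2.resize((np.clip(c**0.6,0,1)*255).astype(np.uint8),None,fx=k,fy=k,interpolation=cv2.INTER_CUBIC)
cv2.imwrite("pics/z1.png",np.vstack([z(cv2.imread("pics/top1.png"),240,140,100,70,6),]))
cv2.imwrite("pics/z1s.png",z(cv2.imread("pics/side1.png"),250,150,120,90,6))
```

```text
1.7 [ 0.62547043 -0.00291839  0.11456597] [[-0.0126  0.5435  0.8393]
 [ 0.0011  0.8394 -0.5435]
 [-0.9999 -0.0059 -0.0111]] 57.07620355624295
[[292.7630454  172.58794439]
 [278.02014026 162.13111711]
 [307.88906716 181.02705064]] [[296.88986854 195.79323034]
 [308.91215054 188.88506135]
 [284.66448624 195.69774061]]
```

View pics/z1.png

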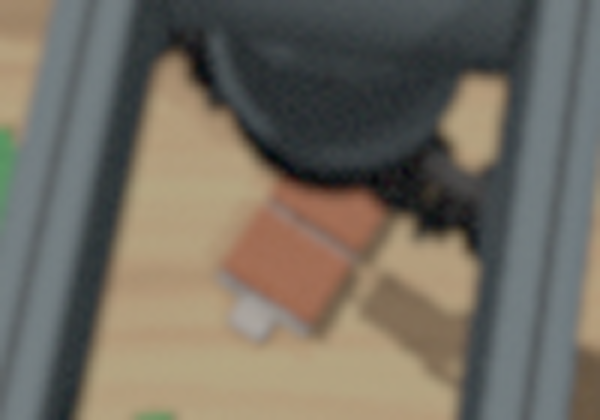

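View pics/z1s.png

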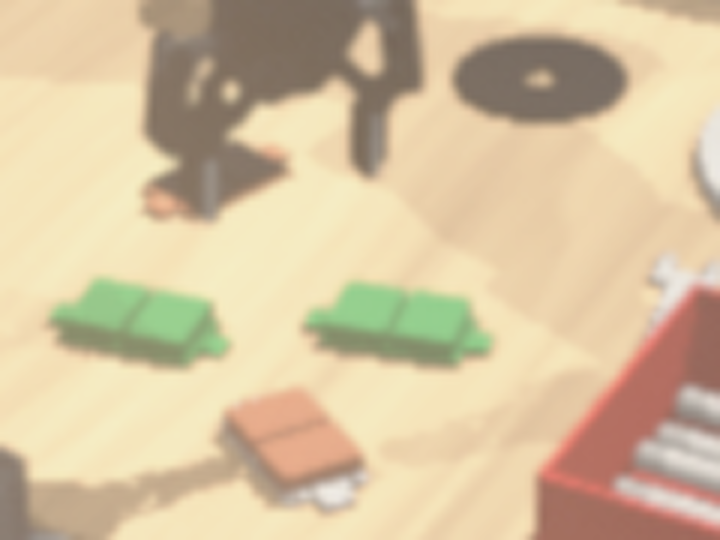

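Request:
play_rows(motion="0 0 0 0.003 0.001 0.005 1; 0 0 0 0.003 0.001 0.005 1; 0 0 0 0.003 0.001 0.005 1; 0 0 0 0.003 0.001 0.005 1; 0 0 0 0.003 0.001 0.005 1")

```text
t: 2.2
tool_pos: [0.6288, -0.0013, 0.1209]
orientation: [-2.635, 1.56, 3.074]
contact_force: [1.3, -0.2, 0.3]
grip_width: 0.0854
```

Run:
```python
from h import *
s,R=tool();print(s["t"],s["tool_pos"],R.round(4),np.degrees(np.arctan2(R[1,1],R[0,1])))
im=r.read_camera("side");cv2.imwrite("pics/side2.png",im)
s,R=tool();print(s["t"],s["tool_pos"])
T=s["tool_pos"]
print(proj("side",[T,T+R[:,1]*.0425-R[:,0]*.013,T-R[:,1]*.0425-R[:,0]*.013]))
def z(im,x0,y0,w,h,k):
    c=im[y0:y0+h,x0:x0+w].astype(float)/255
    return cv2.resize((np.clip(c**0.5,0,1)*255).astype(np.uint8),None,fx=k,fy=k,interpolation=cv2.INTER_CUBIC)
cv2.imwrite("pics/z2s.png",z(im,255,140,80,80,7))
```

```text
2.2 [ 0.62877862 -0.00132552  0.12088131] [[-1.060e-02  5.427e-01  8.399e-01]
 [ 7.000e-04  8.399e-01 -5.427e-01]
 [-9.999e-01 -5.200e-03 -9.300e-03]] 57.1316421235482
2.25 [ 0.62866242 -0.00146567  0.12054979]
[[298.00554675 194.20433285]
 [310.03831598 187.27673297]
 [285.76919415 194.09475837]]
```

View pics/z2s.png

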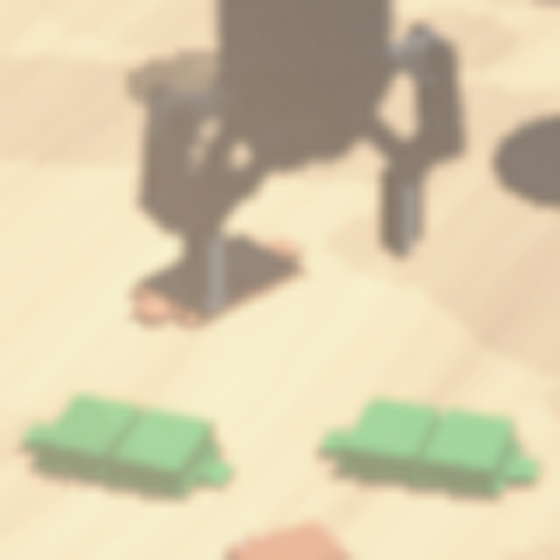

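Run:
```python
from h import *
T=np.array([0.21728,0.50467,0.19114]);y=np.array([.3957,.9184,0]);u=np.array([0,0,1])
print("start side",proj("side",[T,T+y*.0425+u*.013,T-y*.0425+u*.013,T+u*.073,T+u*.113]))
print("start top",proj("top",[T,T+y*.0425+u*.013,T-y*.0425+u*.013,T+u*.073]))
print("base",proj("side",[[0,0,0],[0,0,.1]]),proj("top",[[0,0,0]]))
c=np.array([.525,-.213]);f=np.radians(-3.75);X=np.array([np.cos(f),np.sin(f)]);Y=np.array([-np.sin(f),np.cos(f)])
P=lambda a,b,z:np.r_[c+a*X+b*Y,z]
pts=[P(a*.05,b*.08,.012) for a,b in((1,1),(1,-1),(-1,-1),(-1,1))]+[P(a*.026,b*.071,.066) for a,b in((1,1),(1,-1),(-1,-1),(-1,1))]
ps=proj("side",pts);pt=proj("top",pts)
im0=cv2.imread("pics/side0.png")
def z(im,x0,y0,w,h,k,pp):
    c=im[y0:y0+h,x0:x0+w].astype(float)/255
    o=cv2.resize((np.clip(c**0.6,0,1)*255).astype(np.uint8),None,fx=k,fy=k,interpolation=cv2.INTER_CUBIC)
    for p in pp: cv2.circle(o,tuple(int(v) for v in ((p-[x0,y0]+.5)*k)),3,(0,0,255),-1)
    return o
cv2.imwrite("pics/ov_s.png",z(im0,195,205,80,70,8,ps))
cv2.imwrite("pics/ov_t.png",z(cv2.imread("pics/top0.png"),330,185,85,62,8,pt))
cv2.imwrite("pics/ov_g.png",z(im0,220,20,90,90,6,proj("side",[T,T+y*.0425+u*.013,T-y*.0425+u*.013,T+u*.073])))
cv2.imwrite("pics/ov_g2.png",z(im0,100,80,120,120,5,proj("side",[[0,0,0],[.095,.095,0],[.095,-.095,0]])))
cv2.imwrite("pics/ov_gt.png",z(cv2.imread("pics/top0.png"),0,330,120,90,6,proj("top",[T,T+y*.0425+u*.013,T-y*.0425+u*.013,T+u*.073])))
```

```text
start side [[269.5637355   95.50269255]
 [277.9627071   90.03092227]
 [260.77352106  94.91949976]
 [268.93526572  78.09814108]
 [268.58066247  68.27792284]]
start top [[ 57.25283951 355.24640877]
 [ 35.78066901 348.72982308]
 [ 71.90758645 365.19571849]
 [ 36.41728494 365.5108459 ]]
base [[151.08785047 178.71538679]
 [146.7630451  154.95277476]] [[291.70097168 422.31909725]]
```

View pics/ov_s.png

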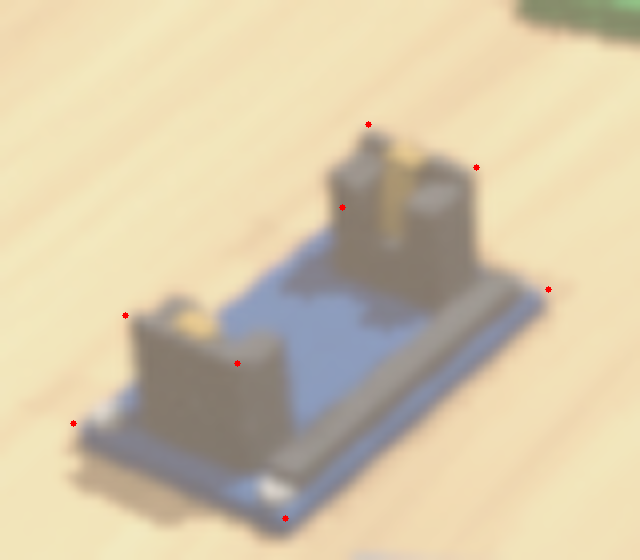

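View pics/ov_t.png

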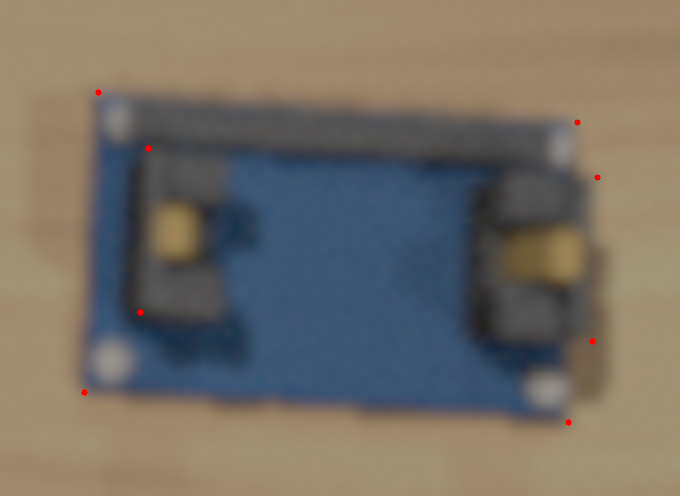

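View pics/ov_g.png

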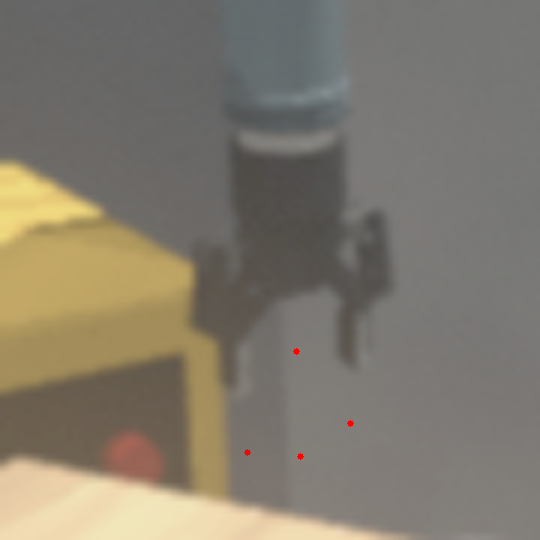

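View pics/ov_gt.png

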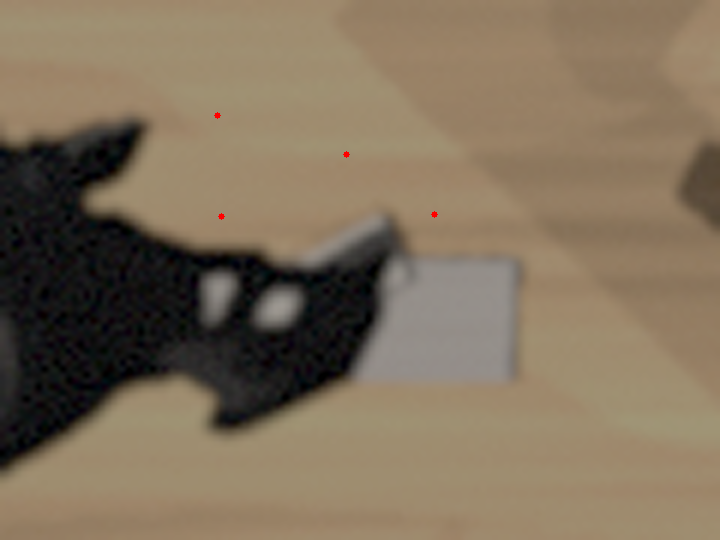

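View pics/ov_g2.png

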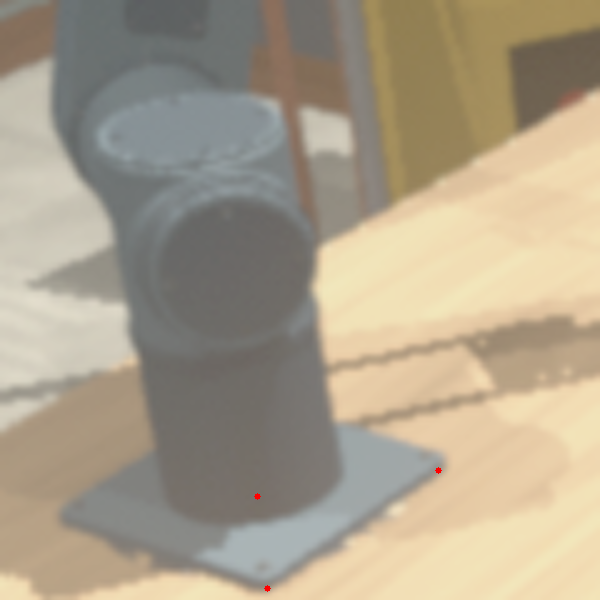

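Request:
play_rows(motion="0 -0.01 0 0 0 -0.016 1; 0 -0.01 0 0 0 -0.032 1; 0 -0.01 0 0 0 -0.048 1; 0 -0.01 0 0 0 -0.064 1; 0 -0.01 0 0 0 -0.076 1")

```text
t: 2.75
tool_pos: [0.6283, -0.0013, 0.0438]
orientation: [-3.066, 1.569, 2.644]
contact_force: [-0.4, -0.6, 0.3]
grip_width: 0.0853
```

```bash
cat >> h.py <<'E'
def zoom(im,x0,y0,w,h,k,pp=[],gam=0.5):
    c=im[y0:y0+h,x0:x0+w].astype(float)/255
    o=cv2.resize((np.clip(c**gam,0,1)*255).astype(np.uint8),None,fx=k,fy=k,interpolation=cv2.INTER_CUBIC)
    for p in pp: cv2.circle(o,tuple(int(v) for v in ((p-[x0,y0]+.5)*k)),2,(255,0,255),-1)
    return o
E
python3 - <<'E'
from h import *
im=r.read_camera("side");cv2.imwrite("pics/side3.png",im);im2=r.read_camera("top");cv2.imwrite("pics/top3.png",im2)
s,R=tool();print(s["t"],s["tool_pos"],R.round(4),s["contact_force"])
T=s["tool_pos"];Q=[T,T+R[:,1]*.0425-R[:,0]*.013,T-R[:,1]*.0425-R[:,0]*.013]
print(proj("side",Q))
cv2.imwrite("pics/z3s.png",zoom(im,255,170,80,70,8,proj("side",Q)))
cv2.imwrite("pics/z3t.png",zoom(im2,240,130,100,75,7,proj("top",Q)))
E
```

```text
2.85 [ 0.62722925 -0.00113841  0.04278519] [[-0.0045  0.5428  0.8398]
 [ 0.0014  0.8398 -0.5428]
 [-1.     -0.0013 -0.0046]] [ 1.34419425  0.0078882  -0.54386378]
[[297.77858303 214.73310117]
 [309.47866965 207.82140249]
 [285.83589152 214.95672709]]
```

View pics/z3s.png

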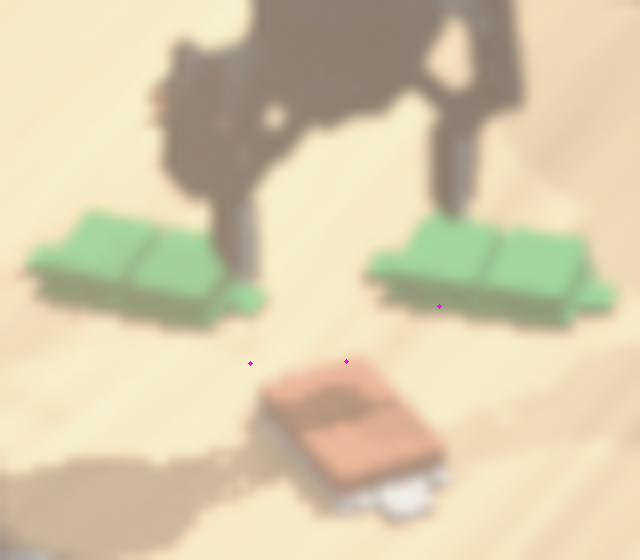

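View pics/z3t.png

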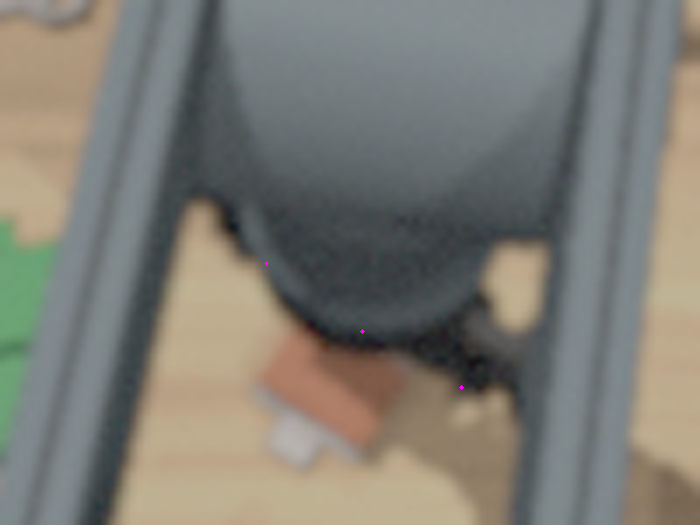

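Request:
play_rows(motion="0 0 0 0.001 0 -0.01 1; 0 0 0 0.001 0 -0.02 1; 0 0 0 0.001 0 -0.03 1; 0 0 0 0.001 0 -0.036 1; 0 0 0 0.001 0 -0.038 1")

```text
t: 3.35
tool_pos: [0.6276, -0.0011, 0.0037]
orientation: [-2.838, 1.564, 2.872]
contact_force: [-0.2, -0.5, 0.3]
grip_width: 0.0855
```

Run:
```python
from h import *
im=r.read_camera("side");cv2.imwrite("pics/side4.png",im)
s,R=tool();print(s["t"],s["tool_pos"],R.round(4),s["contact_force"])
T=s["tool_pos"];Q=[T,T+R[:,1]*.0425-R[:,0]*.013,T-R[:,1]*.0425-R[:,0]*.013]
print(proj("side",Q))
cv2.imwrite("pics/z4s.png",zoom(im,255,170,80,70,8,proj("side",Q)))
```

```text
3.4 [ 0.62774751 -0.00106911  0.00387224] [[-0.0058  0.5429  0.8398]
 [ 0.0016  0.8398 -0.5429]
 [-1.     -0.0018 -0.0058]] [ 0.13615238 -0.0893072  -0.62042257]
[[297.99043976 224.73406126]
 [309.54912773 217.86245388]
 [286.20469556 225.0900694 ]]
```

View pics/z4s.png

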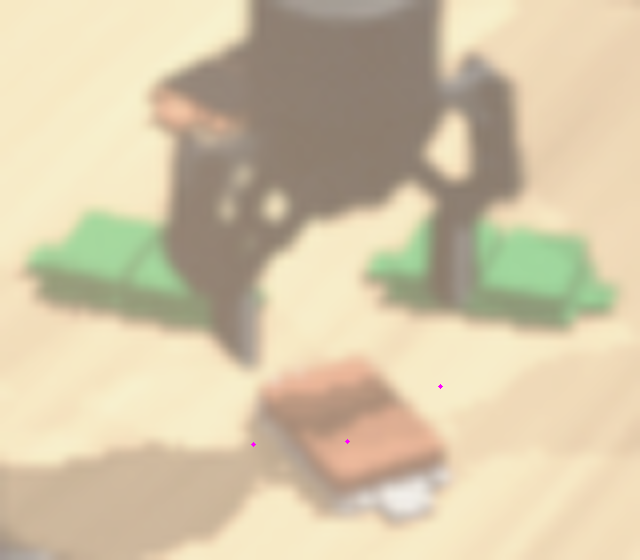

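Request:
play_rows(motion="0 -0.005 0 0.001 0 -0.005 1; 0 -0.005 0 0.001 0 -0.01 1; 0 -0.005 0 0.001 0 -0.015 1; 0 -0.005 0 0.001 0 -0.02 1; 0 -0.005 0 0.001 0 -0.022 1")

```text
t: 3.9
tool_pos: [0.6283, -0.001, -0.0189]
orientation: [2.911, 1.568, 2.338]
contact_force: [-0.8, -0.7, -0.2]
grip_width: 0.0853
```

Run:
```python
from h import *
im=r.read_camera("side");cv2.imwrite("pics/side5.png",im);im2=r.read_camera("top");cv2.imwrite("pics/top5.png",im2)
s,R=tool();print(s["t"],s["tool_pos"],R.round(4),s["contact_force"])
T=s["tool_pos"]+[0,0,.04];Q=[T,T+R[:,1]*.0425-R[:,0]*.013,T-R[:,1]*.0425-R[:,0]*.013]
cv2.imwrite("pics/z5s.png",zoom(im,255,170,80,70,8,proj("side",Q)))
cv2.imwrite("pics/z5t.png",zoom(im2,250,140,90,70,8,proj("top",Q)))
```

```text
4.0 [ 0.62843346 -0.00101099 -0.01859684] [[-1.600e-03  5.428e-01  8.399e-01]
 [ 1.800e-03  8.399e-01 -5.428e-01]
 [-1.000e+00  6.000e-04 -2.300e-03]] [0.33199678 1.38555576 0.22969926]
```

View pics/z5s.png

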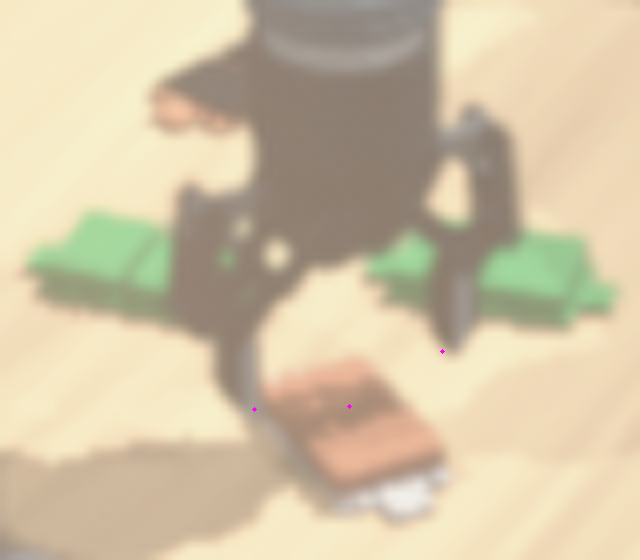

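View pics/z5t.png

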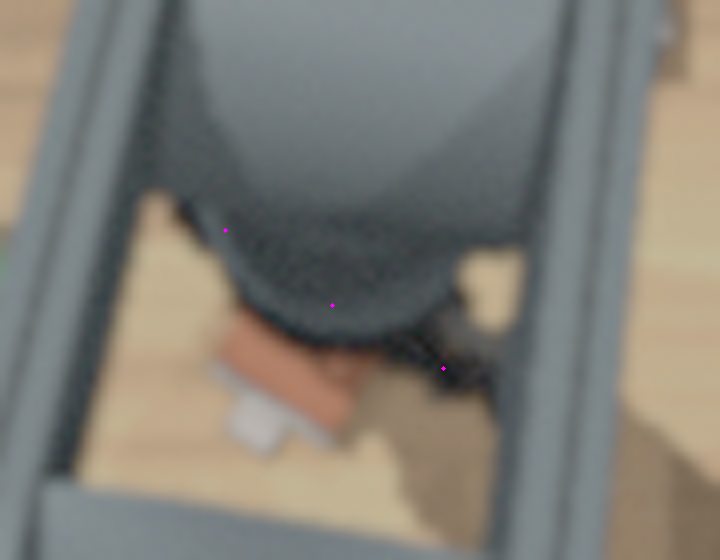

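Request:
play_rows(motion="0 0 0 0.001 0 -0.004 1; 0 0 0 0.001 0 -0.008 1; 0 0 0 0.001 0 -0.012 1; 0 0 0 0.001 0 -0.014 1; 0 0 0 0.001 0 -0.015 1")

```text
t: 4.5
tool_pos: [0.6292, -0.001, -0.034]
orientation: [3.006, 1.568, 2.432]
contact_force: [-0.4, 0.5, 0.3]
grip_width: 0.0854
```

Request:
play_rows(motion="0 0 0 0 0 -0.001 1; 0 0 0 0 0 -0.002 1; 0 0 0 0 0 -0.003 1; 0 0 0 0 0 -0.004 1; 0 0 0 0 0 -0.004 1")

```text
t: 5.0
tool_pos: [0.6291, -0.001, -0.0381]
orientation: [3.038, 1.568, 2.464]
contact_force: [0.1, -0.4, -0.5]
grip_width: 0.0853
```

Run:
```python
from h import *
im=r.read_camera("side");cv2.imwrite("pics/side6.png",im)
s,R=tool();print(s["t"],s["tool_pos"],R.round(4),s["contact_force"])
T=s["tool_pos"]+[0,0,.04];Q=[T,T+R[:,1]*.0425-R[:,0]*.013,T-R[:,1]*.0425-R[:,0]*.013]
cv2.imwrite("pics/z6s.png",zoom(im,255,170,80,70,8,proj("side",Q)))
```

```text
5.05 [ 0.62911722 -0.00095391 -0.03806119] [[-2.300e-03  5.428e-01  8.399e-01]
 [ 1.900e-03  8.399e-01 -5.428e-01]
 [-1.000e+00  3.000e-04 -3.000e-03]] [ 0.016688   -0.05441536 -0.41688259]
```

View pics/z6s.png

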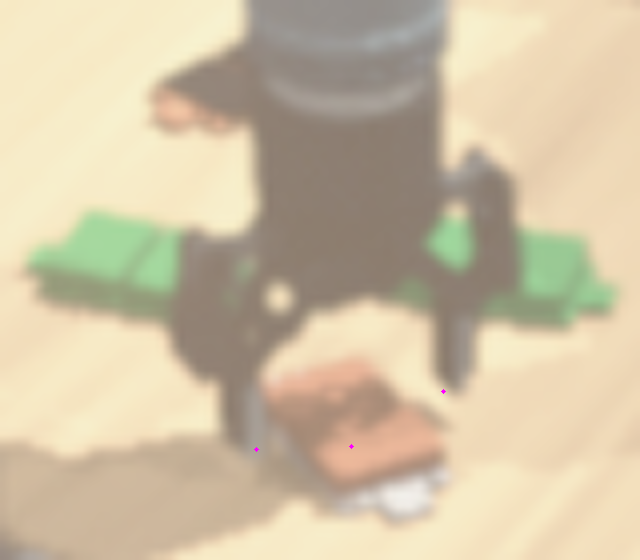

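Request:
play_rows(motion="0 0 0 0 0 0 0.8; 0 0 0 0 0 0 0.7; 0 0 0 0 0 0 0.62; 0 0 0 0 0 0 0.57; 0 0 0 0 0 0 0.5", squeeze=30)

```text
t: 5.55
tool_pos: [0.6293, -0.001, -0.0378]
orientation: [2.975, 1.568, 2.401]
contact_force: [-0.7, 0.3, 2.5]
grip_width: 0.047
```

Run:
```python
from h import *
im=r.read_camera("side");cv2.imwrite("pics/side7.png",im)
s,R=tool();print(s["t"],s["tool_pos"],s["contact_force"],s["grip_width"])
cv2.imwrite("pics/z7s.png",zoom(im,255,170,80,70,8))
```

```text
5.6 [ 0.62926114 -0.00104757 -0.03779769] [-0.93114507  0.17470082  2.31676263] 0.047060435811767005
```

View pics/z7s.png

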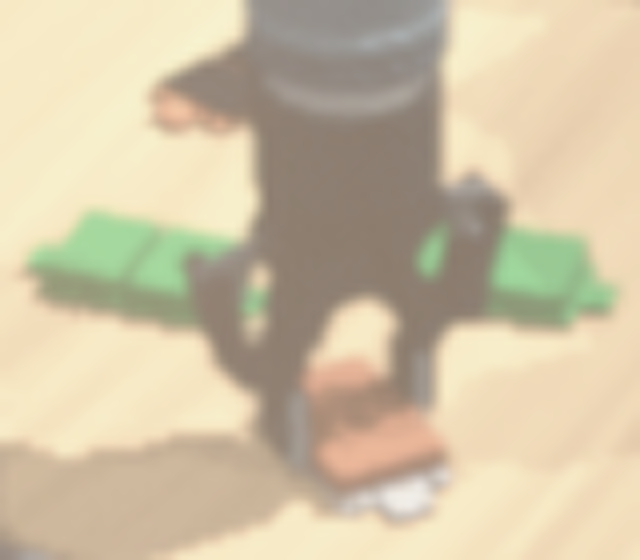

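Request:
play_rows(motion="0 0 0 0 0 0 0.45; 0 0 0 0 0 0.002 0.45; 0 0 0 0 0 0.008 0.45; 0 0 0 0 0 0.02 0.45; 0 0 0 0 0 0.03 0.45", squeeze=100)

```text
t: 6.1
tool_pos: [0.6293, -0.001, -0.0069]
orientation: [2.963, 1.568, 2.389]
contact_force: [-0.5, 0.6, -2.6]
grip_width: 0.0452
```

Request:
play_rows(motion="0 0 0 0 0 0.02 0.45; 0 0 0 0 0 0.045 0.45; 0 0 0 0 0 0.07 0.45; 0 0 0 0 0 0.09 0.45; 0 0 0 0 0 0.1 0.45")

```text
t: 6.6
tool_pos: [0.6308, -0.0012, 0.0964]
orientation: [0.958, 1.568, 0.385]
contact_force: [0.5, -0.4, -2.3]
grip_width: 0.0453
```

Run:
```python
from h import *
im=r.read_camera("side");cv2.imwrite("pics/side8.png",im);im2=r.read_camera("top");cv2.imwrite("pics/top8.png",im2)
s,R=tool();print(s["t"],s["tool_pos"],s["contact_force"],s["grip_width"],R.round(4))
cv2.imwrite("pics/z8s.png",zoom(im,255,140,80,70,8))
cv2.imwrite("pics/z8t.png",zoom(im2,250,140,90,70,8))
```

```text
6.7 [ 0.63060919 -0.00122125  0.095397  ] [ 0.64903583 -0.61363552 -3.34179665] 0.0452895978720653 [[ 0.0021  0.5428  0.8399]
 [ 0.0011  0.8399 -0.5428]
 [-1.      0.002   0.0011]]
```

View pics/z8s.png

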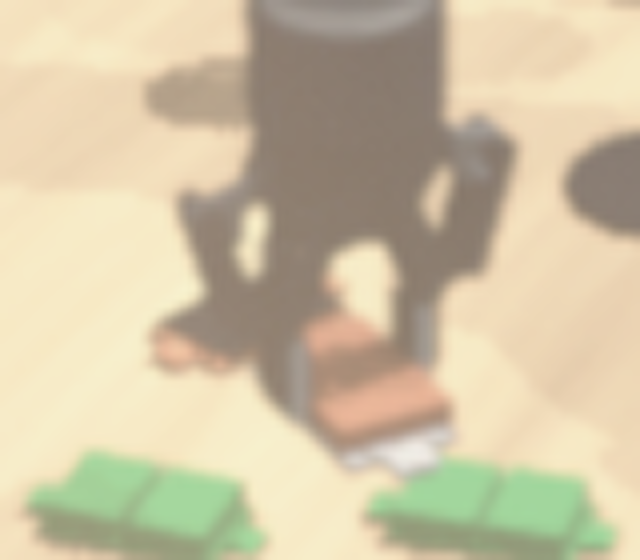

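View pics/z8t.png

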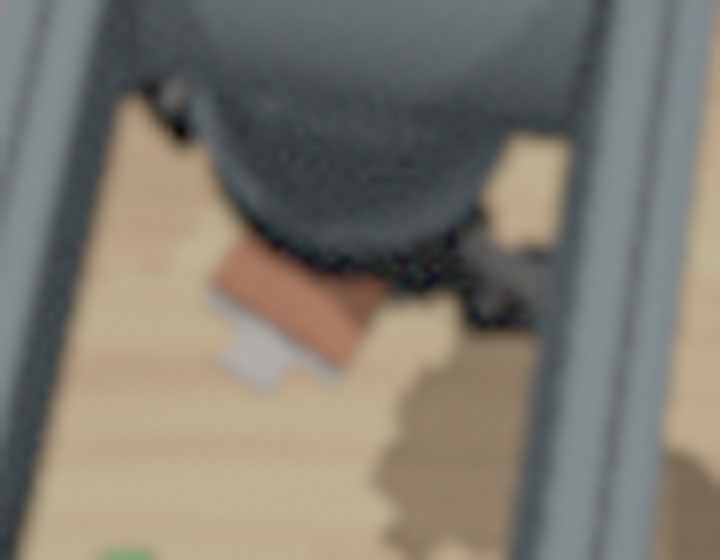

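Request:
play_rows(motion="0 0 -0.08 -0.008 -0.016 0 0.45; 0 0 -0.19 -0.018 -0.037 0 0.45; 0 0 -0.3 -0.029 -0.058 0 0.45; 0 0 -0.41 -0.04 -0.08 0 0.45; 0 0 -0.52 -0.051 -0.102 0 0.45")

```text
t: 7.2
tool_pos: [0.5781, -0.1036, 0.0939]
orientation: [2.791, 1.57, 1.692]
contact_force: [0.1, 0.5, -3.3]
grip_width: 0.046
```

Request:
play_rows(motion="0 0 -0.11 -0.011 -0.022 0 0.45; 0 0 -0.22 -0.022 -0.044 0 0.45; 0 0 -0.33 -0.033 -0.066 0 0.45; 0 0 -0.44 -0.044 -0.088 0 0.45; 0 0 -0.53 -0.053 -0.107 -0.01 0.45")

```text
t: 7.7
tool_pos: [0.5247, -0.2118, 0.0838]
orientation: [1.956, 1.57, 0.323]
contact_force: [-0.2, 0.4, -2.4]
grip_width: 0.0454
```

Run:
```python
from h import *
s,R=tool();print(s["t"],s["tool_pos"],s["contact_force"],s["grip_width"],R.round(4),np.degrees(np.arctan2(R[1,1],R[0,1])))
```

```text
7.7 [ 0.52465919 -0.21180239  0.08377389] [-0.17074168  0.43164072 -2.36836774] 0.04535446519034915 [[ 7.000e-04  9.981e-01 -6.190e-02]
 [ 2.000e-04 -6.190e-02 -9.981e-01]
 [-1.000e+00  7.000e-04 -3.000e-04]] -3.5470346877528294
```

Hovering about 55 mm above the tower tops, so I'll settle, fine-tune the yaw and look.

Request:
play_rows(motion="0 0 -0.003 0 -0.001 -0.004 0.45; 0 0 -0.003 0 -0.001 -0.008 0.45; 0 0 -0.003 0 -0.001 -0.012 0.45; 0 0 -0.003 0 -0.001 -0.014 0.45; 0 0 -0.003 0 -0.001 -0.014 0.45")

```text
t: 8.2
tool_pos: [0.5248, -0.2118, 0.0694]
orientation: [2.934, 1.57, 1.3]
contact_force: [0.6, 0.3, -1.8]
grip_width: 0.0453
```

Run:
```python
from h import *
im=r.read_camera("side");cv2.imwrite("pics/side9.png",im);im2=r.read_camera("top");cv2.imwrite("pics/top9.png",im2)
s,R=tool();print(s["t"],s["tool_pos"],s["contact_force"],s["grip_width"],R.round(4),np.degrees(np.arctan2(R[1,1],R[0,1])))
cv2.imwrite("pics/z9s.png",zoom(im,195,185,90,85,7))
cv2.imwrite("pics/z9t.png",zoom(im2,325,175,95,75,8))
```

```text
8.3 [ 0.5250543  -0.21226438  0.06992927] [-0.05167084  1.0411727  -1.9551434 ] 0.04558599584250647 [[ 1.10e-03  9.98e-01 -6.36e-02]
 [ 1.00e-04 -6.36e-02 -9.98e-01]
 [-1.00e+00  1.00e-03 -2.00e-04]] -3.6475247760719345
```

View pics/z9s.png

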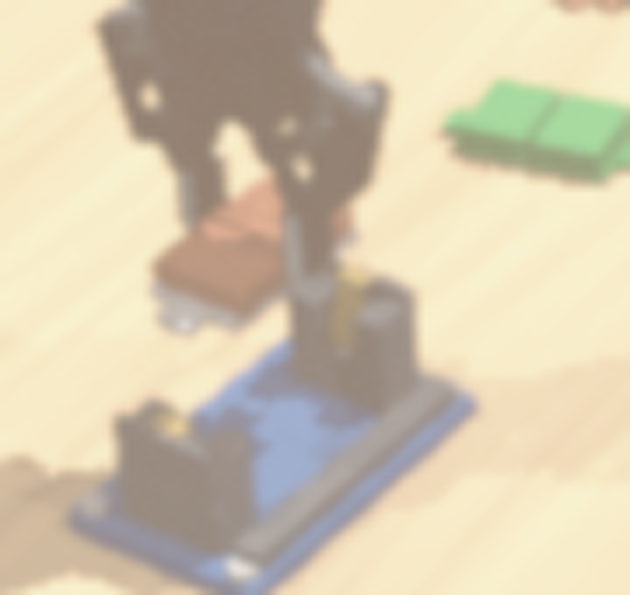

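View pics/z9t.png

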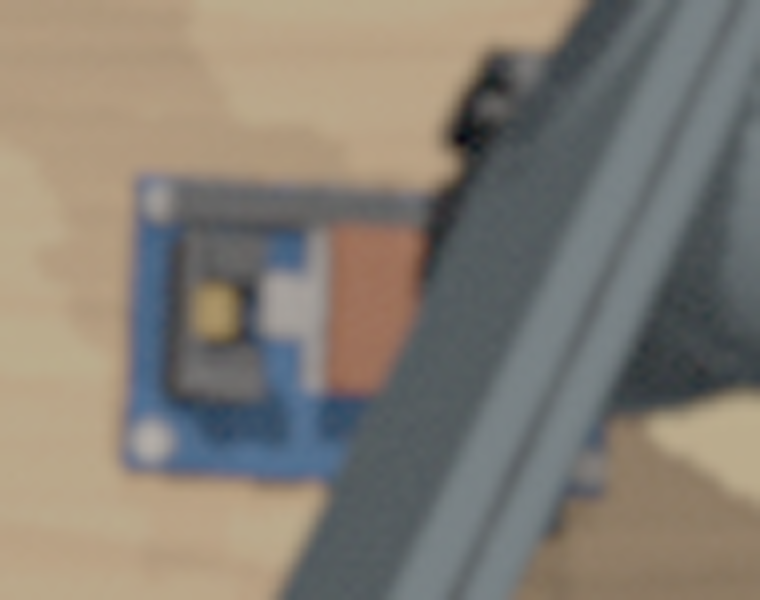

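```bash
cat > m.py <<'E'
from edge import *
c=np.array([.525,-.213]);f=np.radians(-3.75);B=np.array([[np.cos(f),np.sin(f)],[-np.sin(f),np.cos(f)]])
def br(W): return (B@(np.atleast_2d(W)[:,:2]-c).T).T*1000
E
python3 - <<'E'
from m import *
t=cv2.imread("pics/top9.png").astype(np.float32); g=t.mean(2); rb=t[:,:,2]-t[:,:,0]
o=np.array([325,175])-.44
def L(img,a,b,z,trim=.15,half=2,name=""):
    E=edge(img,np.array(a)/8+o,np.array(b)/8+o,n=20,half=half,trim=trim);W=br(ray("top",E,z))
    vx,vy,x0,y0=cv2.fitLine(W.astype(np.float32),cv2.DIST_HUBER,0,.01,.001).ravel()
    print(name,W.mean(0).round(2),W.std(0).round(2),"ang",round(float(np.degrees(np.arctan2(vy,vx))),2))
u=0.0699+0.0378
L(g,(262,272),(262,334),u+.006,name="ear end (y=54?)")
L(g,(268,271),(298,268),u+.006,name="ear +x (9)",trim=.1)
L(g,(272,338),(303,338),u+.006,name="ear -x (-9)",trim=.1)
L(g,(303,230),(303,262),u+.006,name="plate end 41",trim=.05)
L(g,(303,348),(303,390),u+.006,name="plate end 41",trim=.05)
L(rb,(332,228),(330,390),u+.018,name="lining end 37")
L(rb,(335,225),(420,225),u+.018,name="lining +x 24")
L(rb,(330,393),(385,393),u+.018,name="lining -x -24")
# bracket features
L(rb,(193,285),(193,335),.063,name="clip outer")
L(rb,(196,281),(236,281),.063,name="clip +x 7")
L(rb,(196,341),(236,341),.063,name="clip -x -7")
t0=cv2.imread("pics/top0.png").astype(np.float32);rb0=t0[:,:,2]-t0[:,:,0];o=np.array([330,185])-.44
L(rb0,(158,205),(198,205),.063,name="clipL +x 7")
L(rb0,(158,262),(198,262),.063,name="clipL -x -7")
L(rb0,(520,228),(578,228),.063,name="clipR +x 7")
L(rb0,(520,282),(578,282),.063,name="clipR -x -7")
g0=t0.mean(2)
L(g0,(225,155),(225,190),.060,name="towerL inner 44")
L(g0,(225,275),(225,310),.060,name="towerL inner 44")
E
```

```text
ear end (y=54?) [-0.54 55.32] [3.97 0.17] ang 2.59
ear +x (9) [ 8.88 49.35] [0.16 2.21] ang -86.7
ear -x (-9) [-9.77 47.3 ] [0.13 2.26] ang 88.55
plate end 41 [17.53 42.42] [2.65 0.19] ang -1.93
plate end 41 [-19.64  42.62] [3.44 0.17] ang 2.09
lining end 37 [-2.14 37.34] [10.27  0.17] ang -0.31
lining +x 24 [23.53 24.27] [0.22 5.37] ang -87.7
lining -x -24 [-26.46  28.19] [0.42 3.44] ang -85.76
clip outer [ 0.51 67.56] [3.37 0.19] ang 2.02
clip +x 7 [ 8.76 60.88] [0.21 2.69] ang -89.91
clip -x -7 [-7.84 60.12] [0.08 2.69] ang 89.19
clipL +x 7 [ 8.76 60.24] [0.27 2.69] ang 89.2
clipL -x -7 [-7.68 59.5 ] [0.21 2.68] ang -89.36
clipR +x 7 [  8.97 -57.2 ] [0.74 3.88] ang -79.02
clipR -x -7 [ -7.77 -57.75] [0.31 3.89] ang 89.78
towerL inner 44 [20.46 46.25] [2.41 1.54] ang -28.28
towerL inner 44 [-17.51  41.65] [2.32 0.74] ang 16.48
```

Run:
```python
from m import *
t0=cv2.imread("pics/top0.png").astype(np.float32)
o=np.array([330,185])-.44
def L(img,a,b,z,trim=.1,half=2,name=""):
    E=edge(img,np.array(a)/8+o,np.array(b)/8+o,n=20,half=half,trim=trim);W=br(ray("top",E,z))
    print(name,W.mean(0).round(2),W.std(0).round(2))
for nm,g0 in(("gray",t0.mean(2)),("red",t0[:,:,2]),("blue",t0[:,:,0])):
    print(nm)
    L(g0,(147,155),(142,312),.066,name="L outer 71")
    L(g0,(587,185),(582,335),.066,name="R outer -71")
    L(g0,(228,158),(226,190),.060,name="L inner 44")
    L(g0,(226,270),(222,312),.060,name="L inner 44")
    L(g0,(492,178),(490,215),.060,name="R inner -44")
    L(g0,(488,290),(486,332),.060,name="R inner -44")
    L(g0,(150,150),(220,153),.060,name="L +x 26")
    L(g0,(145,318),(215,320),.060,name="L -x -26")
    L(g0,(505,170),(570,172),.060,name="R +x 26")
    L(g0,(495,338),(565,341),.060,name="R -x -26")
    L(g0,(98,115),(88,350),.012,name="plate y 80")
    L(g0,(565,360),(563,415),.012,name="plate y -80")
    L(g0,(110,97),(560,121),.012,name="plate x 50")
    L(g0,(100,387),(550,418),.012,name="plate x -50")
big=zoom(t0.astype(np.uint8),385,200,25,30,20,gam=.45);cv2.imwrite("pics/zR.png",big)
```

```text
gray
L outer 71 [-1.02 70.61] [12.08  0.96]
R outer -71 [ -0.65 -67.97] [11.55  2.14]
L inner 44 [20.09 45.47] [2.49 1.88]
L inner 44 [-17.23  42.4 ] [3.24 1.22]
R inner -44 [ 18.21 -41.94] [2.88 0.4 ]
R inner -44 [-18.23 -41.76] [3.24 0.12]
L +x 26 [25.21 58.29] [0.39 5.41]
L -x -26 [-25.37  57.5 ] [0.43 5.38]
R +x 26 [ 27.66 -53.8 ] [2.06 5.01]
R -x -26 [-25.56 -53.24] [0.38 5.37]
plate y 80 [ 2.89 81.32] [19.05  0.34]
plate y -80 [-38.61 -78.98] [4.41 1.35]
plate x 50 [50.22  0.82] [ 0.55 36.44]
plate x -50 [-51.08   0.28] [ 0.39 36.13]
red
L outer 71 [-1.02 70.66] [12.08  1.37]
R outer -71 [ -0.62 -68.96] [11.51  1.77]
L inner 44 [20.09 44.47] [2.49 0.38]
L inner 44 [-17.15  44.82] [3.27 0.56]
R inner -44 [ 18.21 -41.83] [2.88 0.32]
R inner -44 [-18.23 -41.77] [3.24 0.08]
L +x 26 [24.82 58.29] [0.46 5.41]
L -x -26 [-26.19  57.49] [0.69 5.39]
R +x 26 [ 27.58 -53.8 ] [2.11 5.01]
R -x -26 [-26.55 -53.23] [0.35 5.37]
plate y 80 [ 2.91 80.47] [19.05  0.39]
plate y -80 [-38.61 -79.  ] [4.42 1.4 ]
plate x 50 [49.99  0.82] [ 0.38 36.44]
plate x -50 [-50.36   0.26] [ 0.43 36.13]
blue
L outer 71 [-1.03 70.96] [12.07  0.44]
R outer -71 [ -0.67 -67.55] [11.58  2.64]
L inner 44 [20.09 44.52] [2.49 0.49]
L inner 44 [-17.21  42.97] [3.28 0.79]
R inner -44 [ 18.21 -41.04] [2.87 1.9 ]
R inner -44 [-18.23 -41.57] [3.24 0.51]
L +x 26 [25.78 58.29] [0.33 5.41]
L -x -26 [-24.51  57.52] [0.3  5.38]
R +x 26 [ 27.8 -53.8] [1.98 5.01]
R -x -26 [-24.33 -53.25] [0.69 5.37]
plate y 80 [ 2.95 78.63] [19.05  0.57]
plate y -80 [-38.62 -78.78] [4.42 0.85]
plate x 50 [50.05  0.82] [ 1.66 36.44]
plate x -50 [-47.62   0.18] [ 0.41 36.14]
```

View pics/zR.png

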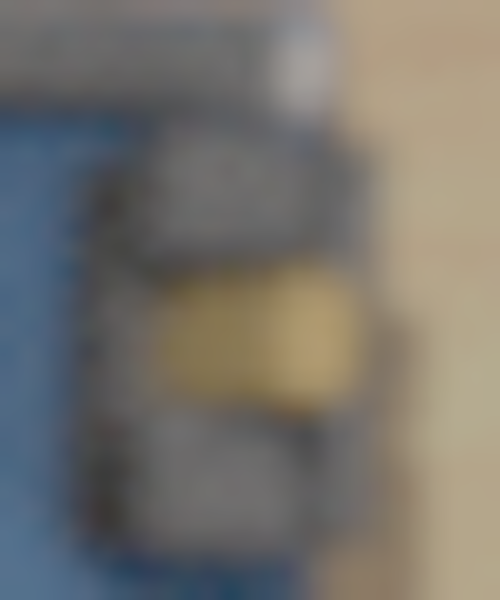

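Request:
play_rows(motion="0 0 -0.002 0.0007 0 -0.01 0.45; 0 0 -0.002 0.0007 0 -0.02 0.45; 0 0 -0.002 0.0007 0 -0.03 0.45; 0 0 -0.002 0.0007 0 -0.038 0.45; 0 0 -0.002 0.0007 0 -0.042 0.45")

```text
t: 8.8
tool_pos: [0.525, -0.2118, 0.0264]
orientation: [-2.52, 1.569, 2.127]
contact_force: [1.0, -0.1, -2.0]
grip_width: 0.0455
```

Run:
```python
from h import *
im=r.read_camera("side");cv2.imwrite("pics/side10.png",im);im2=r.read_camera("top");cv2.imwrite("pics/top10.png",im2)
s,R=tool();print(s["t"],s["tool_pos"],s["contact_force"],s["ft_torque"],s["grip_width"],R.round(4),np.degrees(np.arctan2(R[1,1],R[0,1])))
cv2.imwrite("pics/z10s.png",zoom(im,195,185,90,85,7))
cv2.imwrite("pics/z10t.png",zoom(im2,325,175,95,75,8))
```

```text
8.9 [ 0.52514418 -0.21195922  0.02689189] [-0.00903587  0.25859721 -2.29243715] [0.0081809  0.05606325 0.03001381] 0.045479246678504844 [[-5.000e-04  9.978e-01 -6.570e-02]
 [ 1.200e-03 -6.570e-02 -9.978e-01]
 [-1.000e+00 -6.000e-04 -1.100e-03]] -3.7668721216044134
```

View pics/z10s.png

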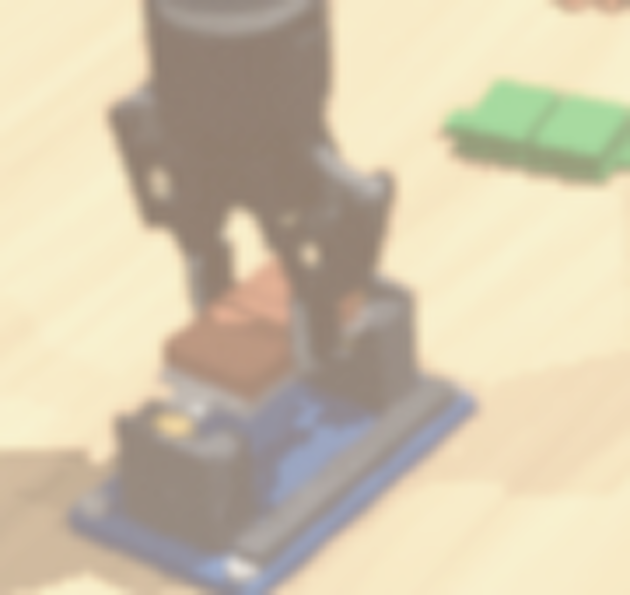

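View pics/z10t.png

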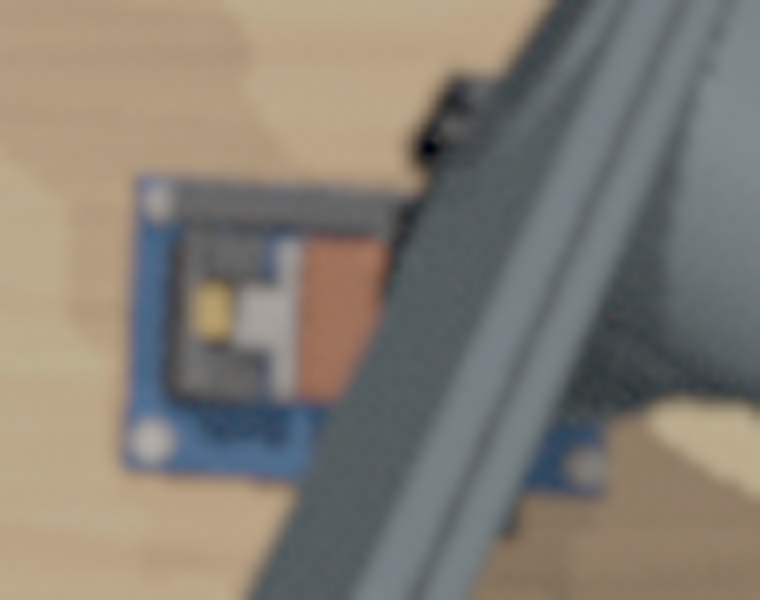

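Run:
```python
from m import *
t=cv2.imread("pics/top10.png").astype(np.float32); g=t.mean(2); rb=t[:,:,2]-t[:,:,0]
o=np.array([325,175])-.44
def L(img,a,b,z,trim=.1,half=2,name=""):
    E=edge(img,np.array(a)/8+o,np.array(b)/8+o,n=20,half=half,trim=trim);W=br(ray("top",E,z))
    print(name,W.mean(0).round(2),W.std(0).round(2))
u=0.0269+0.0378
L(g,(236,295),(236,340),u+.006,name="ear end (y=54?)")
L(g,(248,286),(275,285),u+.006,name="ear +x (9)")
L(g,(245,348),(270,348),u+.006,name="ear -x (-9)")
L(g,(277,240),(277,278),u+.006,name="plate end 41")
L(g,(273,355),(273,398),u+.006,name="plate end 41")
L(rb,(302,245),(300,390),u+.018,name="lining end 37")
L(rb,(305,240),(380,240),u+.018,name="lining +x 24")
L(rb,(302,402),(345,404),u+.018,name="lining -x -24")
L(rb,(203,283),(228,283),.063,name="clip +x 7")
L(rb,(203,341),(228,341),.063,name="clip -x -7")
# show ear cross profile and wall profile columns
for zx in (255,265): 
    col=[cv2.remap(g,np.float32([[zx/8+o[0]]]),np.float32([[zy/8+o[1]]]),cv2.INTER_CUBIC)[0,0] for zy in range(260,376,8)]
    print(zx,np.round(col).astype(int))
```

```text
ear end (y=54?) [-1.57 53.66] [3.47 0.48]
ear +x (9) [ 7.89 47.82] [0.1  2.07]
ear -x (-9) [-10.16  48.32] [0.12 1.91]
plate end 41 [17.57 43.29] [2.91 0.14]
plate end 41 [-19.5  43.4] [3.26 0.3 ]
lining end 37 [-1.45 37.56] [10.97  0.2 ]
lining +x 24 [23.46 25.58] [0.34 5.65]
lining -x -24 [-26.4   29.36] [0.51 3.23]
clip +x 7 [ 9.08 61.05] [0.27 1.91]
clip -x -7 [-7.79 60.28] [0.17 1.92]
255 [ 38  37  35  53  80  99 103 102 103  99  84  57  33  28  34]
265 [ 39  36  33  48  79 100 105 103 103 100  87  64  43  37  39]
```

Ears appear about 1.4 mm low in x against the slot and clip, while y agrees. I'll correct that, then descend slowly by feel.

Request:
play_rows(motion="0 0 0 0.0007 0 0 0.45; 0 0 0 0.0014 0 0 0.45; 0 0 0 0.0014 0 -0.002 0.45; 0 0 0 0.0014 0 -0.004 0.45; 0 0 0 0.0014 0 -0.005 0.45")

```text
t: 9.4
tool_pos: [0.5264, -0.2119, 0.0217]
orientation: [-2.61, 1.569, 2.037]
contact_force: [0.4, -0.1, -2.5]
grip_width: 0.0454
```

Request:
play_rows(motion="0 0 0 0 0 -0.001 0.45; 0 0 0 0 0 -0.002 0.45; 0 0 0 0 0 -0.003 0.45; 0 0 0 0 0 -0.004 0.45; 0 0 0 0 0 -0.004 0.45", squeeze=110)

```text
t: 9.9
tool_pos: [0.5264, -0.2118, 0.0176]
orientation: [-2.507, 1.569, 2.139]
contact_force: [-0.6, -0.2, -3.2]
grip_width: 0.045
```

Request:
play_rows(motion="0 0 0 0 0 -0.001 0.45; 0 0 0 0 0 -0.002 0.45; 0 0 0 0 0 -0.003 0.45; 0 0 0 0 0 -0.003 0.45; 0 0 0 0 0 -0.003 0.45")

```text
t: 10.4
tool_pos: [0.5267, -0.212, 0.0152]
orientation: [-3.087, 1.57, 1.56]
contact_force: [-1.6, 0.2, 4.7]
grip_width: 0.0454
```

Run:
```python
from h import *
s,R=tool();print(s["t"],s["tool_pos"],s["contact_force"],s["ft_torque"],s["grip_width"],R.round(4))
im=r.read_camera("side");im2=r.read_camera("top");cv2.imwrite("pics/top11.png",im2);cv2.imwrite("pics/side11.png",im)
cv2.imwrite("pics/z11t.png",zoom(im2,335,190,60,50,12));cv2.imwrite("pics/z11s.png",zoom(im,200,205,70,65,9))
```

```text
10.4 [ 0.52671966 -0.21202977  0.01521271] [-1.61973151  0.21443137  4.69822006] [ 0.09326261  0.22119513 -0.00619491] 0.045444188270832145 [[ 0.000e+00  9.978e-01 -6.570e-02]
 [ 8.000e-04 -6.570e-02 -9.978e-01]
 [-1.000e+00 -0.000e+00 -8.000e-04]]
```

View pics/z11t.png

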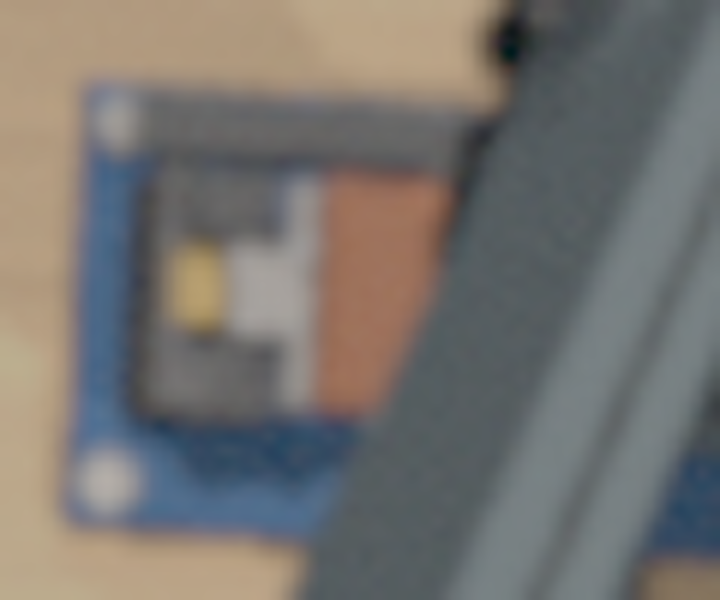

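View pics/z11s.png

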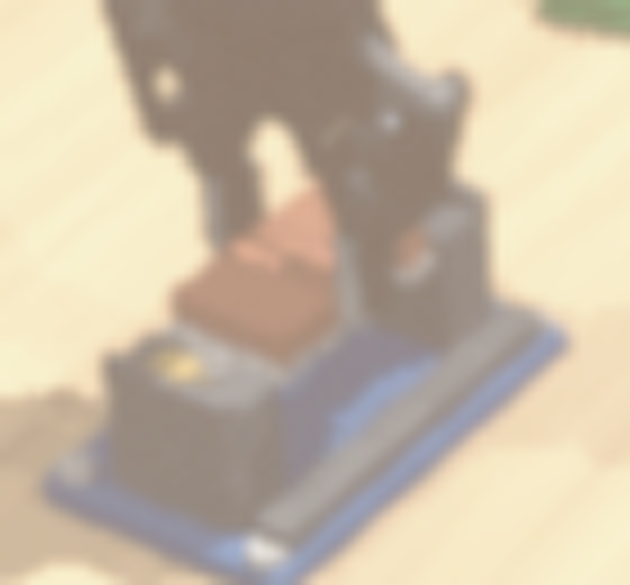

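Request:
play_rows(motion="0 0 0 0 0 -0.001 0.45; 0 0 0 0 0 -0.002 0.45; 0 0 0 0 0 -0.003 0.45; 0 0 0 0 0 -0.0035 0.45; 0 0 0 0 0 -0.004 0.45", squeeze=120)

```text
t: 11.0
tool_pos: [0.5275, -0.2126, 0.0129]
orientation: [1.301, 1.569, -0.335]
contact_force: [-1.5, 1.8, 12.9]
grip_width: 0.0452
```

Run:
```python
from m import *
s,R=tool();print(s["t"],s["tool_pos"],s["contact_force"],s["ft_torque"],s["grip_width"],R.round(4),np.degrees(np.arctan2(R[1,1],R[0,1])),br(s["tool_pos"]))
```

```text
11.0 [ 0.52750596 -0.21258773  0.01287122] [-1.47359877  1.84808182 12.9322026 ] [0.23657176 0.51530809 0.03493947] 0.045228632992225286 [[ 1.900e-03  9.979e-01 -6.530e-02]
 [-7.000e-04 -6.530e-02 -9.979e-01]
 [-1.000e+00  1.900e-03  5.000e-04]] -3.7439490599811327 [[2.47363573 0.57528572]]
```

Request:
play_rows(motion="0 0 0 -0.0006 0.0005 -0.001 0.45; 0 0 0 -0.0008 0.0006 -0.002 0.45; 0 0 0 -0.001 0.0006 -0.003 0.45; 0 0 0 -0.001 0.0006 -0.004 0.45; 0 0 0 -0.001 0.0006 -0.005 0.45")

```text
t: 11.5
tool_pos: [0.528, -0.2129, 0.0103]
orientation: [1.123, 1.565, -0.513]
contact_force: [-3.4, 2.7, 20.9]
grip_width: 0.045
```

Run:
```python
from m import *
s,R=tool();print(s["t"],s["tool_pos"],s["contact_force"],s["ft_torque"],s["grip_width"],R.round(4),np.degrees(np.arctan2(R[1,1],R[0,1])),br(s["tool_pos"]))
im=r.read_camera("side");im2=r.read_camera("top");cv2.imwrite("pics/top12.png",im2);cv2.imwrite("pics/side12.png",im)
cv2.imwrite("pics/z12t.png",zoom(im2,335,190,60,50,12));cv2.imwrite("pics/z12s.png",zoom(im,200,205,70,65,9))
s,R=tool();print(s["t"],s["tool_pos"],s["contact_force"],s["ft_torque"])
```

```text
11.5 [ 0.52800529 -0.21288862  0.0103167 ] [-3.37919651  2.74759748 20.91549449] [0.37195347 0.65690717 0.12499851] 0.04503429673241779 [[ 0.0053  0.9979 -0.0648]
 [-0.003  -0.0648 -0.9979]
 [-1.      0.0054  0.0026]] -3.717296636226923 [[2.99156835 0.30769946]]
11.6 [ 0.5279749  -0.21290545  0.01027848] [-3.51972491  2.01201201 16.13134663] [0.29261227 0.51480505 0.08558207]
```

View pics/z12t.png

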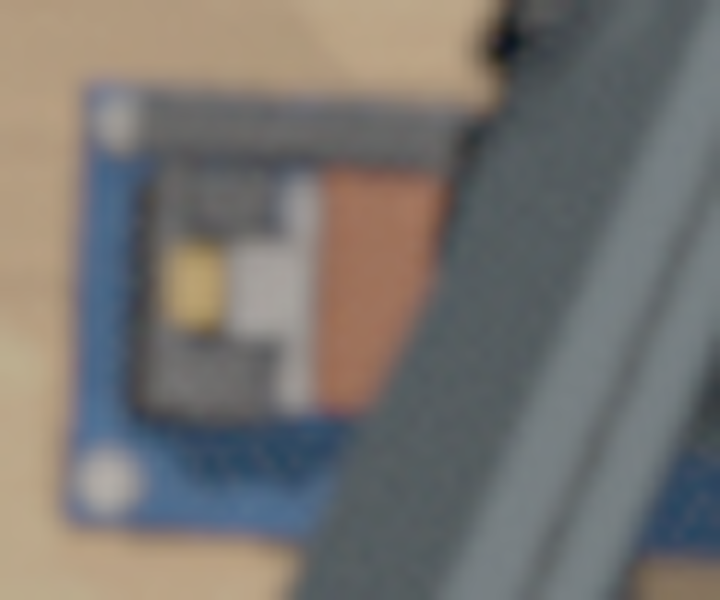

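View pics/z12s.png

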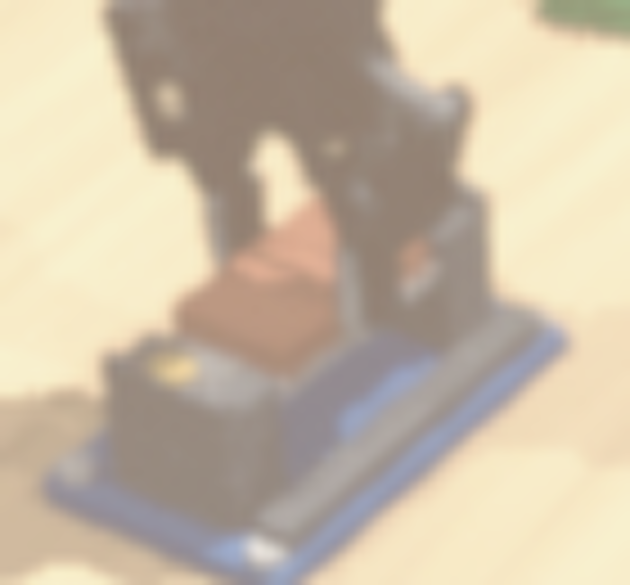

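Request:
play_rows(motion="0.002 0.004 0 -0.001 0.0005 -0.001 0.45; 0.003 0.006 0 -0.0018 0.0008 -0.002 0.45; 0.003 0.006 0 -0.002 0.001 -0.003 0.45; 0.003 0.006 0 -0.002 0.001 -0.004 0.45; 0.003 0.006 0 -0.002 0.001 -0.0045 0.45")

```text
t: 12.1
tool_pos: [0.5275, -0.2123, 0.0066]
orientation: [1.183, 1.568, -0.453]
contact_force: [4.6, 0.9, -1.6]
grip_width: 0.0447
```

```bash
cat > st.py <<'E'
from m import *
s,R=tool();print(s["t"],s["tool_pos"].round(4),s["contact_force"].round(1),s["ft_torque"].round(2),s["grip_width"].__round__(4),R[:,0].round(4),np.degrees(np.arctan2(R[1,1],R[0,1])).round(2),br(s["tool_pos"]).round(2), "under above floor mm",round((s["tool_pos"][2]+.0378-.036)*1000,1))
E
python3 st.py
```

```text
12.1 [ 0.5275 -0.2123  0.0066] [ 4.6  0.9 -1.6] [ 0.36 -0.88 -0.11] 0.0447 [ 0.0025 -0.0012 -1.    ] -3.73 [[2.44 0.9 ]] under above floor mm 8.4
```

```bash
python3 - <<'E'
from m import *
im=r.read_camera("side");im2=r.read_camera("top");cv2.imwrite("pics/top13.png",im2);cv2.imwrite("pics/side13.png",im)
cv2.imwrite("pics/z13t.png",zoom(im2,335,190,60,50,12));cv2.imwrite("pics/z13s.png",zoom(im,200,205,70,65,9))
E
python3 st.py
```

```text
12.2 [ 0.5275 -0.2122  0.0062] [3.4 0.8 2.4] [ 0.39 -0.71 -0.16] 0.0445 [ 2.1e-03 -7.0e-04 -1.0e+00] -3.75 [[2.4  0.98]] under above floor mm 8.0
```

View pics/z13t.png

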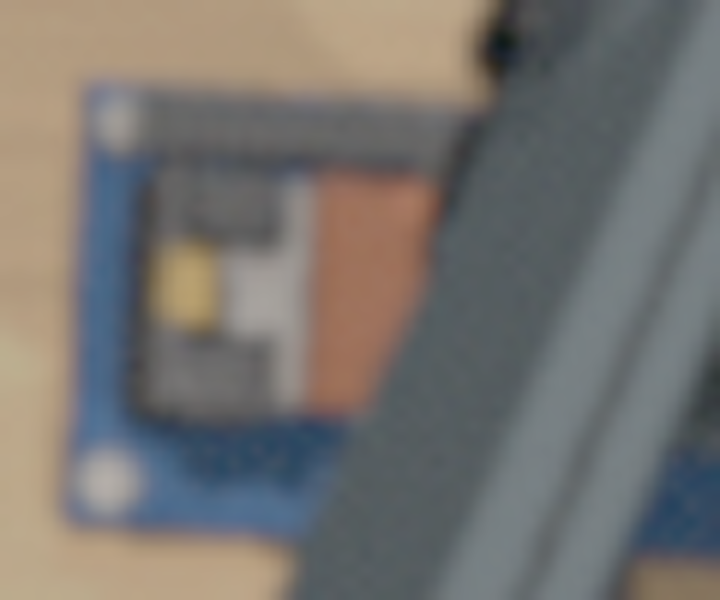

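View pics/z13s.png

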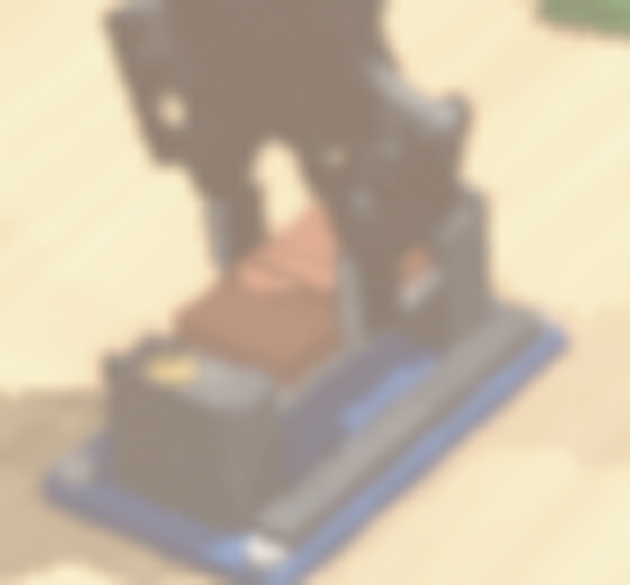

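Request:
play_rows(motion="0 0 0 0 0 -0.001 0.45; 0 0 0 0 0 -0.002 0.45; 0 0 0 0 0 -0.003 0.45; 0 0 0 0 0 -0.0035 0.45; 0 0 0 0 0 -0.0035 0.45")

```text
t: 12.7
tool_pos: [0.5277, -0.2126, 0.0041]
orientation: [1.115, 1.567, -0.522]
contact_force: [-2.6, 1.7, 12.5]
grip_width: 0.0448
```

```bash
python3 st.py
```

```text
12.7 [ 0.5277 -0.2126  0.0041] [-2.6  1.7 12.5] [ 0.2   0.31 -0.06] 0.0448 [ 0.0029 -0.0017 -1.    ] -3.74 [[2.7  0.55]] under above floor mm 5.9
```

Request:
play_rows(motion="0.001 0.002 0 -0.0004 0.0002 -0.001 0.45; 0.002 0.003 0 -0.0008 0.0005 -0.002 0.45; 0.002 0.003 0 -0.001 0.0006 -0.003 0.45; 0.002 0.003 0 -0.001 0.0006 -0.004 0.45; 0.002 0.003 0 -0.001 0.0006 -0.004 0.45")

```text
t: 13.2
tool_pos: [0.5278, -0.2128, 0.0019]
orientation: [1.046, 1.568, -0.589]
contact_force: [-0.7, 0.9, 14.0]
grip_width: 0.0447
```

```bash
python3 st.py
```

```text
13.2 [ 0.5278 -0.2128  0.0019] [-0.7  0.9 14. ] [0.22 0.14 0.1 ] 0.0447 [ 0.0023 -0.0015 -1.    ] -3.72 [[2.8  0.41]] under above floor mm 3.7
```

Request:
play_rows(motion="0.001 0.001 0 -0.0004 0.0002 -0.001 0.45; 0.001 0.002 0 -0.0006 0.0004 -0.002 0.45; 0.001 0.002 0 -0.0008 0.0004 -0.003 0.45; 0.001 0.002 0 -0.0008 0.0004 -0.0035 0.45; 0.001 0.002 0 -0.0008 0.0004 -0.0035 0.45")

```text
t: 13.7
tool_pos: [0.5278, -0.2129, 0.0005]
orientation: [0.875, 1.568, -0.76]
contact_force: [-1.8, 2.5, 18.3]
grip_width: 0.0448
```

```bash
python3 st.py
```

```text
13.7 [ 5.278e-01 -2.129e-01  5.000e-04] [-1.8  2.5 18.3] [0.28 0.24 0.07] 0.0448 [ 0.0022 -0.002  -1.    ] -3.68 [[2.84 0.29]] under above floor mm 2.3
```

Request:
play_rows(motion="0.001 0.001 0 -0.0004 0.0002 -0.001 0.45; 0.001 0.002 0 -0.0006 0.0004 -0.002 0.45; 0.001 0.002 0 -0.0008 0.0004 -0.003 0.45; 0.001 0.002 0 -0.0008 0.0004 -0.0035 0.45; 0.001 0.002 0 -0.0008 0.0004 -0.0035 0.45")

```text
t: 14.2
tool_pos: [0.5279, -0.213, -0.0008]
orientation: [0.732, 1.567, -0.902]
contact_force: [-2.1, 3.1, 19.5]
grip_width: 0.0449
```

```bash
python3 - <<'E'
from m import *
im=r.read_camera("side");im2=r.read_camera("top");cv2.imwrite("pics/top14.png",im2);cv2.imwrite("pics/side14.png",im)
cv2.imwrite("pics/z14t.png",zoom(im2,335,190,60,50,12));cv2.imwrite("pics/z14s.png",zoom(im,200,205,70,65,9))
E
python3 st.py
```

```text
14.3 [ 0.5279 -0.213  -0.0008] [-2.8  3.3 17.9] [0.38 0.33 0.13] 0.0447 [ 0.0021 -0.0026 -1.    ] -3.63 [[2.91 0.22]] under above floor mm 1.0
```

View pics/z14t.png

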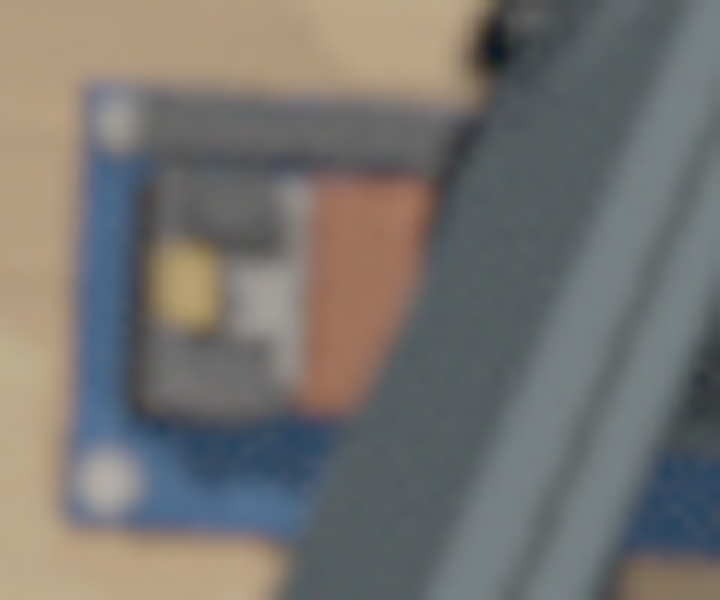

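View pics/z14s.png

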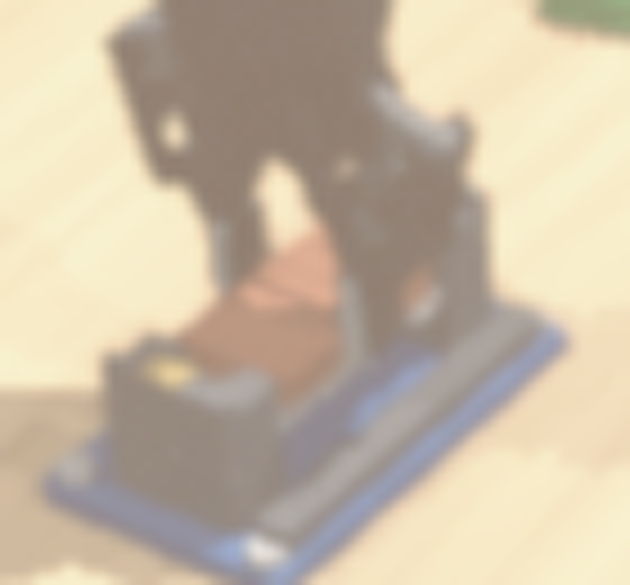

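Request:
play_rows(motion="0.002 0.002 0 -0.0004 0.0004 -0.001 0.45; 0.003 0.002 0 -0.0006 0.0006 -0.002 0.45; 0.003 0.002 0 -0.0008 0.0006 -0.003 0.45; 0.003 0.002 0 -0.0008 0.0006 -0.0035 0.45; 0.003 0.002 0 -0.0008 0.0006 -0.0037 0.45")

```text
t: 14.8
tool_pos: [0.528, -0.2131, -0.0013]
orientation: [1.039, 1.568, -0.595]
contact_force: [-5.2, 4.2, 26.8]
grip_width: 0.0447
```

```bash
python3 st.py
```

```text
14.8 [ 0.528  -0.2131 -0.0013] [-5.2  4.2 26.8] [0.74 0.78 0.13] 0.0447 [ 0.0022 -0.0015 -1.    ] -3.59 [[2.95 0.14]] under above floor mm 0.5
```

Request:
play_rows(motion="0 0 0 -0.0004 0.0002 -0.0015 0.45; 0 0 0 -0.0006 0.0004 -0.0025 0.45; 0 0 0 -0.0006 0.0004 -0.0032 0.45; 0 0 0 -0.0006 0.0004 -0.0036 0.45; 0 0 0 -0.0006 0.0004 -0.0038 0.45")

```text
t: 15.3
tool_pos: [0.5281, -0.2132, -0.0014]
orientation: [0.976, 1.565, -0.657]
contact_force: [-6.7, 5.6, 32.3]
grip_width: 0.0449
```

```bash
python3 - <<'E'
from m import *
im=r.read_camera("side");im2=r.read_camera("top");cv2.imwrite("pics/top15.png",im2);cv2.imwrite("pics/side15.png",im)
cv2.imwrite("pics/z15t.png",zoom(im2,335,190,60,50,12));cv2.imwrite("pics/z15s.png",zoom(im,200,205,70,65,9))
E
python3 st.py
```

```text
15.4 [ 0.5281 -0.2132 -0.0013] [-6.5  5.7 31.2] [0.96 1.14 0.05] 0.0449 [ 0.0043 -0.0033 -1.    ] -3.56 [[3.08 0.03]] under above floor mm 0.5
```

View pics/z15s.png

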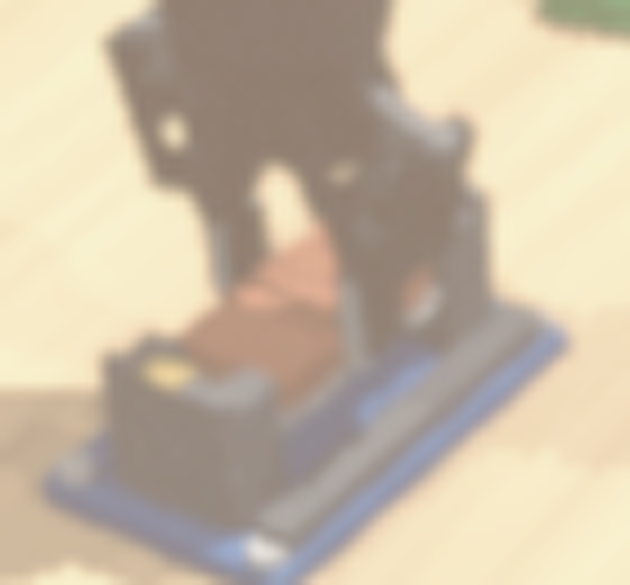

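View pics/z15t.png

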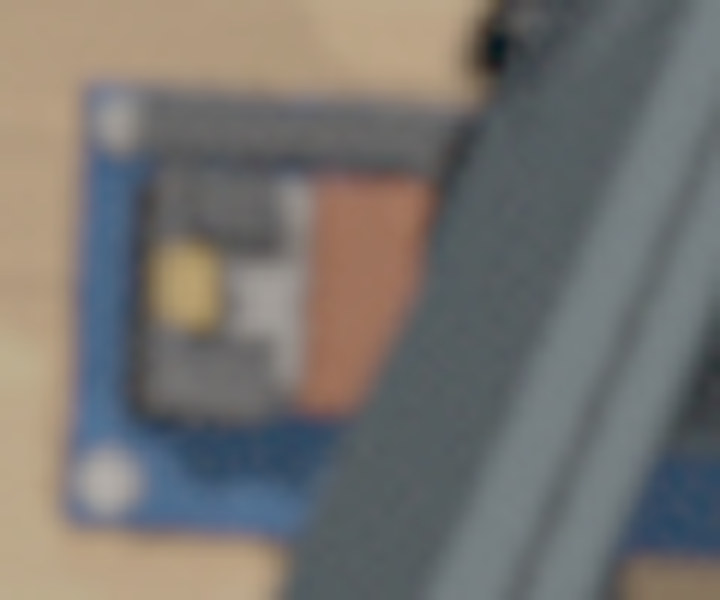

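Request:
play_rows(motion="0.003 0.004 0 -0.0008 0.0006 -0.0015 0.45; 0.005 0.006 0 -0.0012 0.001 -0.0025 0.45; 0.005 0.006 0 -0.0014 0.0012 -0.003 0.45; 0.005 0.006 0 -0.0014 0.0012 -0.003 0.45; 0.005 0.006 0 -0.0014 0.0012 -0.003 0.45")

```text
t: 15.9
tool_pos: [0.5279, -0.213, -0.0013]
orientation: [1.127, 1.569, -0.505]
contact_force: [-3.1, 2.5, 25.5]
grip_width: 0.045
```

```bash
python3 st.py
```

```text
15.9 [ 0.5279 -0.213  -0.0013] [-3.1  2.5 25.5] [ 0.54  0.64 -0.01] 0.045 [ 1.2e-03 -7.0e-04 -1.0e+00] -3.54 [[2.9  0.19]] under above floor mm 0.5
```

Request:
play_rows(motion="0 0 0 0 0 -0.001 0.45; 0 0 0 0 0 -0.001 0.5; 0 0 0 0 0 -0.0005 0.58; 0 0 0 0 0 0 0.66; 0 0 0 0 0 0 0.72", squeeze=25)

```text
t: 16.4
tool_pos: [0.5274, -0.2129, -0.0019]
orientation: [-0.369, 1.571, -2.002]
contact_force: [0.0, 0.4, 0.3]
grip_width: 0.0615
```

```bash
python3 - <<'E'
from m import *
im=r.read_camera("side");im2=r.read_camera("top");cv2.imwrite("pics/top16.png",im2);cv2.imwrite("pics/side16.png",im)
cv2.imwrite("pics/z16t.png",zoom(im2,335,190,60,50,12));cv2.imwrite("pics/z16s.png",zoom(im,200,205,70,65,9))
E
python3 st.py
```

```text
16.5 [ 0.5276 -0.2129 -0.0018] [-0.7 -0.8 -0.2] [ 0.02 -0.04 -0.  ] 0.0615 [ 3.e-04 -3.e-04 -1.e+00] -3.55 [[2.54 0.22]] under above floor mm -0.0
```

View pics/z16s.png

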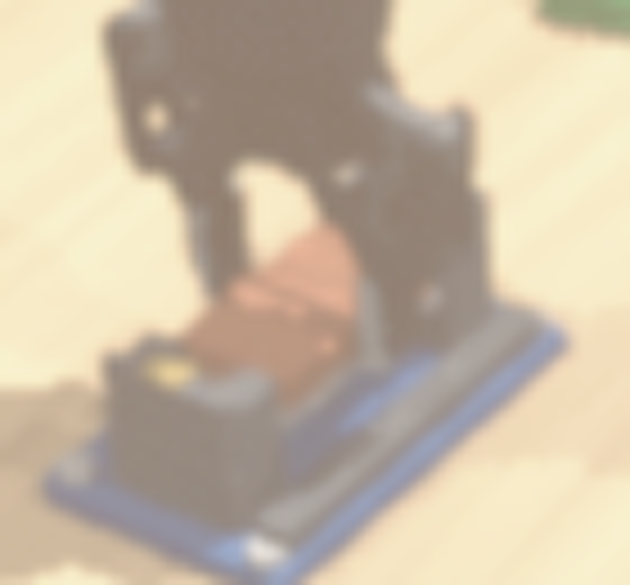

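Request:
play_rows(motion="0 0 0 0 0 0.005 0.72; 0 0 0 0 0 0.015 0.72; 0 0 0 0 0 0.03 0.72; 0 0 0 0 0 0.055 0.72; 0 0 0 0 0 0.08 0.72")

```text
t: 17.0
tool_pos: [0.5274, -0.2129, 0.0796]
orientation: [0.624, 1.57, -1.009]
contact_force: [1.3, -0.1, -0.3]
grip_width: 0.0614
```

Request:
play_rows(motion="0 0 0 -0.01 0.03 0.01 0.72; 0 0 0 -0.02 0.07 0.02 0.72; 0 0 0 -0.03 0.11 0.03 0.72; 0 0 0 -0.04 0.15 0.03 0.72; 0 0 0 -0.05 0.18 0.03 0.72")

```text
t: 17.5
tool_pos: [0.4772, -0.031, 0.111]
orientation: [1.427, 1.569, -0.205]
contact_force: [-0.1, 0.0, -0.6]
grip_width: 0.0614
```

```bash
python3 - <<'E'
from m import *
im=r.read_camera("side");im2=r.read_camera("top");cv2.imwrite("pics/top17.png",im2);cv2.imwrite("pics/side17.png",im)
cv2.imwrite("pics/z17t.png",zoom(im2,335,190,75,55,10));cv2.imwrite("pics/z17s.png",zoom(im,200,205,70,65,9))
E
python3 st.py
```

```text
17.6 [ 0.4757 -0.0294  0.1105] [ 0.5 -0.3 -0.1] [-0.01 -0.03 -0.01] 0.0615 [-1.e-04  8.e-04 -1.e+00] -3.34 [[-61.19 179.95]] under above floor mm 112.3
```

View pics/z17s.png

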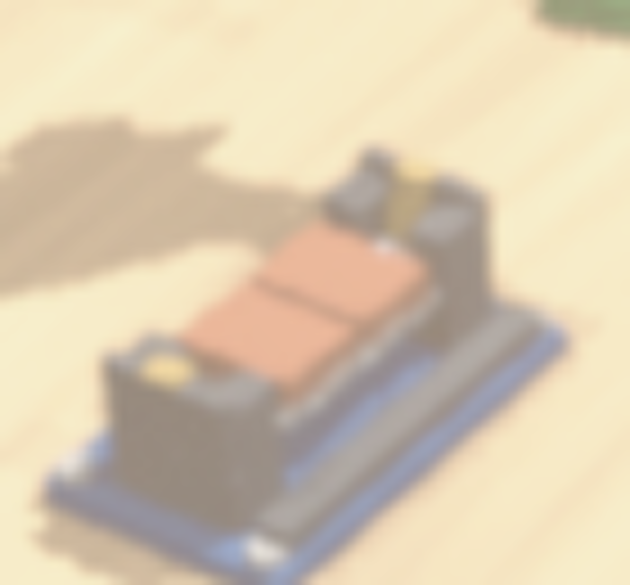

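View pics/z17t.png

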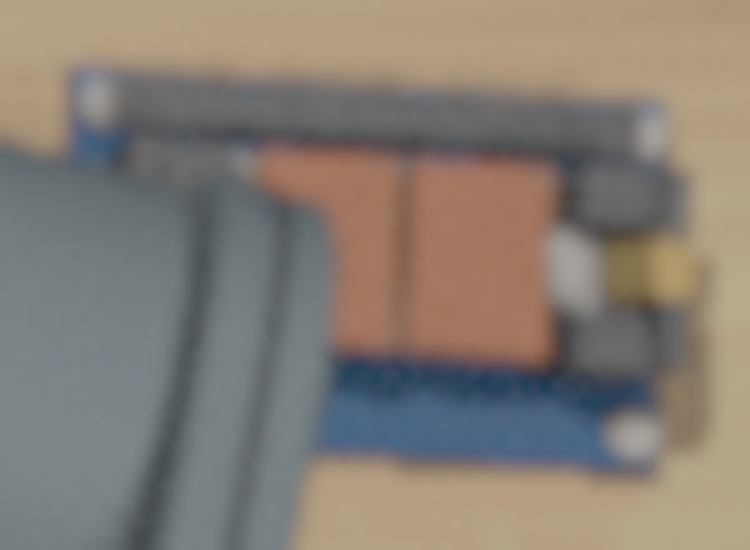

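Run:
```python
from m import *
s=cv2.imread("pics/side17.png").astype(np.float32);t=cv2.imread("pics/top17.png").astype(np.float32)
rs=s[:,:,2]-s[:,:,0];rt=t[:,:,2]-t[:,:,0]
so=np.array([200,205])-.44;to=np.array([335,190])-.45
q=np.array([[185,338],[290,392],[432,270],[320,223]])/9+so   # left(-x,-y), near(+x,-y), right(+x,+y), far(-x,+y)
Ls=[]
for i in range(4):
    E=edge(rs,q[i],q[(i+1)%4],n=30,half=2,trim=.15); vx,vy,x,y=cv2.fitLine(E.astype(np.float32),cv2.DIST_HUBER,0,.01,.001).ravel(); Ls.append((np.array([x,y]),np.array([vx,vy])))
C=np.array([isect(Ls[i-1],Ls[i]) for i in range(4)])
for z in(.054,.058):
    print(z); print(br(ray("side",C,z)).round(1).tolist(), br(ray("side",C,z)).mean(0).round(1))
# top: -y end visible
for a,b,n in(((555,170),(552,355),"end -37"),((420,155),(550,162),"+x 24"),((415,352),(545,362),"-x -24"),((405,160),(402,345),"groove 0")):
    E=edge(rt if n!="groove 0" else -t.mean(2),np.array(a)/10+to,np.array(b)/10+to,n=30,half=2,trim=.1);W=br(ray("top",E,.054));print(n,W.mean(0).round(2),W.std(0).round(2))
pp=[np.r_[c+np.array([a,b])@B,.054] for a,b in((-.024,-.037),(.024,-.037),(.024,.037),(-.024,.037))]
print("pred side",proj("side",pp).round(2).tolist());print("meas",C.round(2).tolist())
```

```text
0.054
[[-21.7, -38.0], [25.2, -39.1], [27.2, 37.1], [-24.1, 37.7]] [ 1.6 -0.6]
0.058
[[-18.0, -41.9], [28.7, -42.9], [30.6, 32.9], [-20.4, 33.5]] [ 5.2 -4.6]
end -37 [  1.51 -37.73] [11.32  0.85]
+x 24 [ 26.41 -20.47] [0.62 7.95]
-x -24 [-24.61 -21.06] [0.35 7.9 ]
groove 0 [ 1.69 -0.18] [11.32  2.76]
pred side [[218.64, 241.48], [231.43, 246.89], [246.97, 234.04], [234.38, 228.99]]
meas [[219.02000427246094, 241.91000366210938], [231.3000030517578, 247.38999938964844], [247.8300018310547, 234.36000061035156], [234.5, 228.8699951171875]]
```

The pad reads home and flat: lining top fits z = 0.054 in both views. As a check by feel, I'll press lightly on each end of the lining with the fingers shut. Pressing between the two supports can't lift the other ear.

Request:
play_rows(motion="0 0 0 0.01 -0.03 0 0.3; 0 0 0 0.022 -0.07 0 0; 0 0 0 0.035 -0.11 -0.01 0; 0 0 0 0.045 -0.14 -0.03 0; 0 0 0 0.052 -0.159 -0.05 0")

```text
t: 18.1
tool_pos: [0.5293, -0.1925, 0.0612]
orientation: [1.086, 1.567, -0.545]
contact_force: [0.2, 0.9, 0.2]
grip_width: 0.0001
```

Request:
play_rows(motion="0 0 0 0 0 -0.005 0; 0 0 0 0 0 -0.012 0; 0 0 0 0 0 -0.02 0; 0 0 0 0 0 -0.027 0; 0 0 0 0 0 -0.03 0")

```text
t: 18.6
tool_pos: [0.529, -0.1914, 0.0309]
orientation: [1.096, 1.568, -0.534]
contact_force: [-0.5, -0.6, -0.2]
grip_width: -0.0
```

```bash
python3 - <<'E'
from m import *
im=r.read_camera("side");cv2.imwrite("pics/side18.png",im)
cv2.imwrite("pics/z18s.png",zoom(im,200,185,80,80,8))
E
python3 st.py
```

```text
18.65 [ 0.5289 -0.1914  0.0306] [-1.1  0.1 -1. ] [0.04 0.03 0.02] -0.0001 [ 0.0021 -0.0011 -1.    ] -3.38 [[ 2.45 21.82]] under above floor mm 32.4
```

View pics/z18s.png

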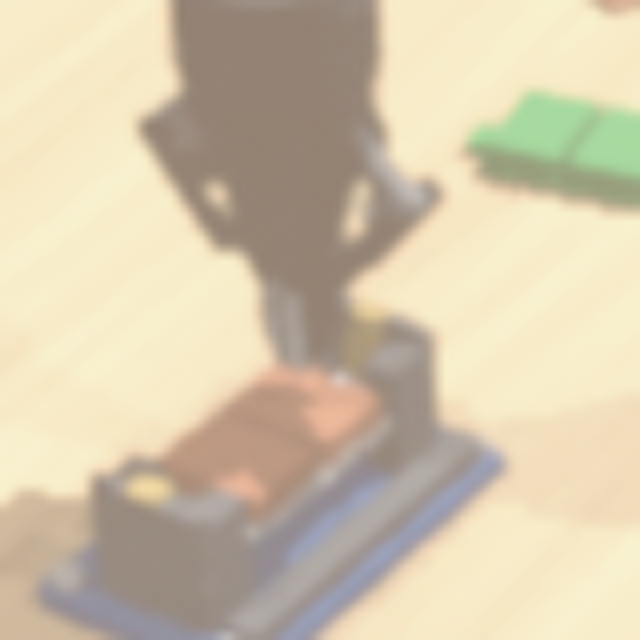

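Request:
play_rows(motion="0 0 0 -0.001 0.001 -0.003 0; 0 0 0 -0.001 0.001 -0.006 0; 0 0 0 -0.001 0.001 -0.008 0; 0 0 0 -0.001 0.001 -0.01 0; 0 0 0 -0.001 0.001 -0.011 0")

```text
t: 19.15
tool_pos: [0.5278, -0.1904, 0.0194]
orientation: [1.099, 1.569, -0.531]
contact_force: [-0.3, -0.4, -0.3]
grip_width: -0.0001
```

Request:
play_rows(motion="0 0 0 0 0 -0.001 0; 0 0 0 0 0 -0.002 0; 0 0 0 0 0 -0.003 0; 0 0 0 0 0 -0.003 0; 0 0 0 0 0 -0.003 0")

```text
t: 19.65
tool_pos: [0.5278, -0.1905, 0.0165]
orientation: [1.098, 1.568, -0.532]
contact_force: [0.3, -0.2, -0.4]
grip_width: 0.0001
```

Request:
play_rows(motion="0 0 0 0 0 -0.0006 0; 0 0 0 0 0 -0.0012 0; 0 0 0 0 0 -0.0018 0; 0 0 0 0 0 -0.0024 0; 0 0 0 0 0 -0.0024 0")

```text
t: 20.15
tool_pos: [0.5279, -0.1904, 0.0147]
orientation: [1.095, 1.568, -0.535]
contact_force: [-1.7, 2.1, 4.8]
grip_width: -0.0004
```

Request:
play_rows(motion="0 0 0 0 0 -0.0006 0; 0 0 0 0 0 -0.0012 0; 0 0 0 0 0 -0.0018 0; 0 0 0 0 0 -0.0024 0; 0 0 0 0 0 -0.0024 0")

```text
t: 20.65
tool_pos: [0.528, -0.1905, 0.0146]
orientation: [1.041, 1.567, -0.588]
contact_force: [-5.8, 3.3, 17.7]
grip_width: 0.0002
```

Request:
play_rows(motion="0 0 0 -0.0003 0.0002 -0.001 0; 0 0 0 -0.0005 0.0003 -0.002 0; 0 0 0 -0.0005 0.0003 -0.0028 0; 0 0 0 -0.0005 0.0003 -0.003 0; 0 0 0 -0.0005 0.0003 -0.003 0")

```text
t: 21.15
tool_pos: [0.5282, -0.1906, 0.0146]
orientation: [1.028, 1.565, -0.601]
contact_force: [-7.1, 3.3, 24.7]
grip_width: -0.0001
```

Request:
play_rows(motion="0 0 0 0 0 0.002 0; 0 0 0 0 0 0.006 0; 0 0 0 0 -0.005 0.012 0; 0 0 0 -0.002 -0.025 0.015 0; 0 0 0 -0.003 -0.045 0.015 0")

```text
t: 21.65
tool_pos: [0.5254, -0.2362, 0.0299]
orientation: [1.015, 1.564, -0.613]
contact_force: [0.5, -0.1, -0.1]
grip_width: -0.0001
```

```bash
python3 st.py
```

```text
21.65 [ 0.5254 -0.2362  0.0299] [ 0.5 -0.1 -0.1] [ 0.02 -0.01 -0.  ] -0.0001 [ 0.0054 -0.0038 -1.    ] -3.28 [[  1.95 -23.09]] under above floor mm 31.7
```

The +y end is solid: no motion between 5 N and 25 N at tool z 0.0146. Next is the -y end.

Request:
play_rows(motion="0.004 0.005 0 0 0 -0.004 0; 0.004 0.005 0 0 0 -0.007 0; 0.004 0.005 0 0 0 -0.01 0; 0.004 0.005 0 0 0 -0.012 0; 0.004 0.005 0 0 0 -0.013 0")

```text
t: 22.15
tool_pos: [0.5252, -0.2353, 0.0164]
orientation: [-2.614, 1.57, 2.042]
contact_force: [0.5, -0.4, 0.5]
grip_width: 0.0001
```

Request:
play_rows(motion="0 0 0 0 0 -0.0006 0; 0 0 0 0 0 -0.0012 0; 0 0 0 0 0 -0.0018 0; 0 0 0 0 0 -0.0024 0; 0 0 0 0 0 -0.0024 0")

```text
t: 22.65
tool_pos: [0.5254, -0.2351, 0.0147]
orientation: [-3.077, 1.57, 1.579]
contact_force: [-1.0, 2.0, 4.6]
grip_width: -0.0002
```

Request:
play_rows(motion="0 0 0 0 0 -0.0006 0; 0 0 0 0 0 -0.0012 0; 0 0 0 0 0 -0.0018 0; 0 0 0 0 0 -0.0024 0; 0 0 0 0 0 -0.0024 0")

```text
t: 23.15
tool_pos: [0.5255, -0.2352, 0.0146]
orientation: [1.78, 1.57, 0.153]
contact_force: [-4.7, 4.5, 18.5]
grip_width: -0.0001
```

Both ends stop at the same height, so the pad is flat. One last equal press here, then retreat.

Request:
play_rows(motion="0 0 0 -0.0003 0.0002 -0.001 0; 0 0 0 -0.0005 0.0003 -0.002 0; 0 0 0 -0.0005 0.0003 -0.0028 0; 0 0 0 -0.0005 0.0003 -0.003 0; 0 0 0 -0.0005 0.0003 -0.003 0")

```text
t: 23.65
tool_pos: [0.5257, -0.2353, 0.0146]
orientation: [1.172, 1.568, -0.455]
contact_force: [-5.9, 4.9, 22.4]
grip_width: -0.0001
```

Request:
play_rows(motion="0 0 0 0 0 0.002 0; 0 0 0 0 0 0.008 0; 0 0 0 0 0 0.025 0; 0 0 0 0 0 0.05 0; 0 0 0 0 0 0.08 0")

```text
t: 24.15
tool_pos: [0.5248, -0.2347, 0.094]
orientation: [2.575, 1.57, 0.948]
contact_force: [0.6, -0.5, 0.7]
grip_width: -0.0001
```

Request:
play_rows(motion="0 0 0 -0.02 0.03 0.02 0; 0 0 0 -0.04 0.06 0.04 0; 0 0 0 -0.06 0.1 0.06 0; 0 0 0 -0.08 0.14 0.07 0; 0 0 0 -0.1 0.18 0.07 0")

```text
t: 24.65
tool_pos: [0.425, -0.054, 0.1655]
orientation: [1.429, 1.567, -0.198]
contact_force: [1.3, 1.1, 0.1]
grip_width: -0.0
```

Request:
play_rows(motion="0 0 0 -0.01 0.03 0 0; 0 0 0 -0.01 0.06 0 0; 0 0 0 -0.01 0.08 0 0; 0 0 0 -0.01 0.08 0 0; 0 0 0 -0.01 0.08 0 0")

```text
t: 25.15
tool_pos: [0.415, 0.0259, 0.1654]
orientation: [1.294, 1.567, -0.332]
contact_force: [-0.3, -0.3, 0.6]
grip_width: 0.0003
```

```bash
python3 - <<'E'
from m import *
im=r.read_camera("side");im2=r.read_camera("top");cv2.imwrite("pics/top19.png",im2);cv2.imwrite("pics/side19.png",im)
cv2.imwrite("pics/z19t.png",zoom(im2,0,0,560,420,1.4));cv2.imwrite("pics/z19s.png",zoom(im,200,205,70,65,9))
E
python3 st.py
```

```text
25.25 [0.4151 0.0252 0.1654] [0.6 0.3 0.4] [ 0.03 -0.01 -0.02] -0.0001 [ 0.0032 -0.0011 -1.    ] -3.29 [[-125.22  230.5 ]] under above floor mm 167.2
```

View pics/z19t.png

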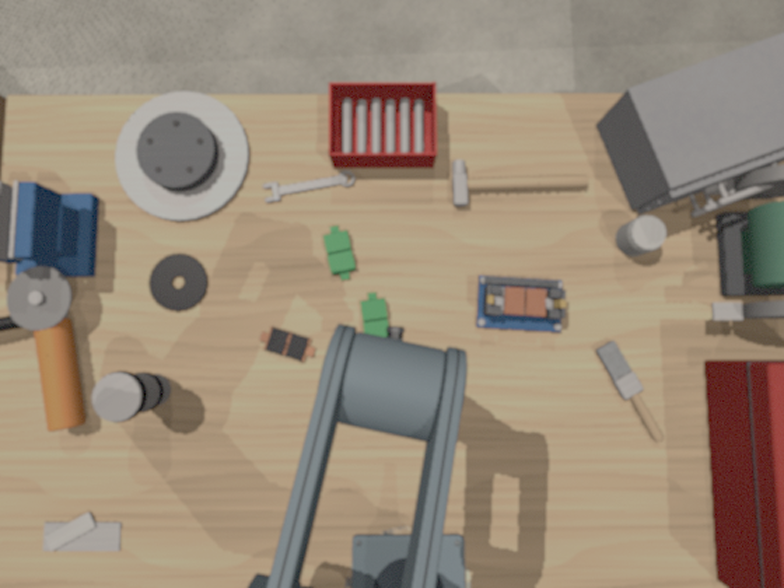

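View pics/z19s.png

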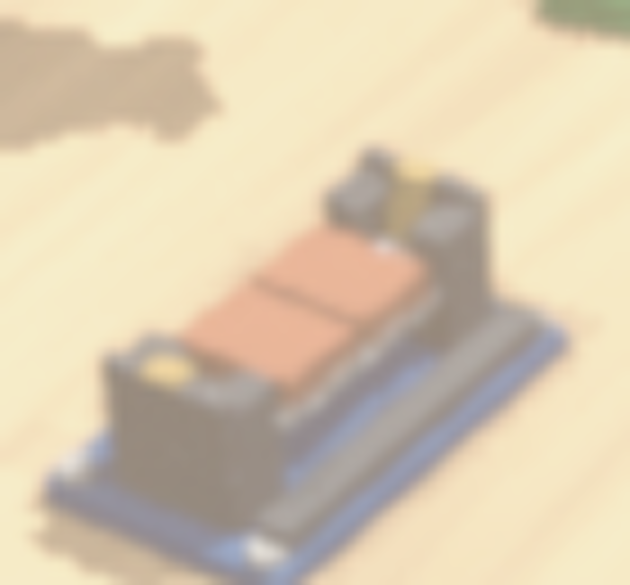

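The pad sits level between the towers at about (525,302) in the enlarged top view. The worn pad, the green parts and everything else are where they started, and the arm is clear, so I'm handing in.

```bash
python3 -c "
from station import r
print(r.sign_off())"
```

```text
the job is handed in; nothing more can be done
None
```

The new pad is in the caliper bracket, lining up, with both ears down on the slot floors and the pad flat. The job was handed in at about 25 s of the 51 s allowed.

I gripped it across its 48 mm width, carried it over, and pushed it down in small steps against the clips. Resistance was mostly 10–24 N, then I felt the hard stop on the floors. After that I levelled the tool, let go and moved clear.

**Last checks**
- **Hard stop:** raising the push from about 29 N to 35 N, the highest used, moved the pad no further. By the tool reading it was within about 0.5 mm of the seat height.
- **Flatness:** pressing each end of the lining with shut fingers, at up to about 25 N, stopped at the same height both times (tool z 0.0146).
- **Pictures:** both cameras fit the lining top at 54 mm, which is the home height. Nothing else looked moved in the final top view, except that the arm partly hid one green part.

**What disagreed**
- **Tool height:** the fingers appeared about 40 mm higher in the pictures than the reported TCP implied. I used an offset, which the bench height and the contacts confirmed.
- **Sideways readings:** the two cameras and my bracket estimate differed by 1–2 mm, and the arm gave about 1 mm sideways under load. Sideways force stayed below 9 N.
- **Grip width:** the gripper read 45 mm on the 48 mm pad.

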